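Load a culture dish into the bench dish warmer

ROBOT

A 6-joint arm with a two-finger parallel gripper is mounted at the origin on a cart in front of the work surface, level with it; the furniture and walls round the work are solid. World frame = base frame: x ahead of the robot, y to its left, z up, the work surface at z = 0. Lengths are in m, angles in rad, forces in N, time in s.
With the tool pointing down it reaches from about 0.35 to 0.875 m from the base axis. Payload 15.5 kg.
Tool frame: the origin (TCP) lies on the centre line of the jaws, within the pads' length; the fingertips stand manip.finger_overhang ahead of it and the grasp point (between the pads) lies 3 mm ahead of it (manip.finger_overhang is the distance from the TCP to the fingertips, in m); z points along the fingers, y is the line along which they close (so a half turn about z gives the same grasp; the last joint's range is limited). The gripper opens to 85 mm and grips with 20 to 120 N. Pads are 22 mm wide; open, the fingers measure 114 mm over their backs; the gripper's body (76 mm by 85 mm) begins 54 mm behind the grasp point. The pads swing forward as they close: fully open they stand 13 mm farther back than shut.
Start: joints at [1.204, 0.494, 1.345, -0, 1.302, -0.096], TCP at [0.167, 0.602, 0.253] pointing down, gripper open.
Joint ranges: [-2.91, 2.91], [-0.82, 2.16], [0.22, 2.67], [-1.22, 4.37], [0.12, 2.79], [-3.08, 3.08]. Speed limits (rad/s): [1.89, 1.89, 2.57, 3.01, 3.01, 3.01].

INTERFACE

Orientations are given as a rotation vector (axis times angle).
In Python, from cell import manip, snapshot, finder gives the robot as it stands.
- The arm moves only by the tool carry_out, never from a script. Its argument "steps" is a list of rows, each an object of numbers: "dx", "dy", "dz": the shift along the tool's x, y, z in units of 2.5 cm (1.0 is 2.5 cm); "rx", "ry", "rz": the turn, a rotation vector about the tool's x, y, z in units of 6 degrees (1.0 is 6 degrees); "claw": the finger opening in mm, from 0 to 85.4. In form: [{"dx": .., "dy": .., "dz": .., "rx": .., "ry": .., "rz": .., "claw": ..}, ...]. A call has 1 to 20 rows; each row shifts and turns the commanded pose from where the row before left it, along the tool's axes as they then stand; what a row does not reach is not made up. A row lasts 1/10 s, in which the tool goes at most 50 mm and 8.59 degrees, less where a joint would pass 70% of its speed; a pose out of reach is approached as far as the arm can. A call with a number of a shift or a turn outside -1 to 1 is refused whole. A call with a gripper value outside its range is refused whole. The fingers move at their own pace and stop on an object; the grip force is fixed at half the most. Time passes only in rows, so rows that do not move let the fingers close. It gives the time, the measured TCP pose, the force, the opening and the grip force at its end, in the units of the state.
- manip.observe(): the state, without advancing time (a new reading comes with each control period).
- snapshot(name): name is "side" or "top" or "wrist"; returns a dict with "color" (420x560x3 uint8, red, green, blue), "mtx" (3x3 intrinsics, pixels), "R" (3x3) and "t" (3): a world point X has camera coordinates R X + t. Camera axes: x right, y down, z forward; pixel columns grow to the right and rows downward; lengths in m; the calibration is good to about 2 mm. A picture is of the moment at which its call begins. There is no depth.
- manip.finish_job(): hands the job in; it is judged then, once.
Trained networks look in a picture, given as the dict that the camera call returned (one of the last four; its "shot" number tells which), for a name from the list of things; names that differ only in an ending like _2 or _b are one class to them, and where a whole thing is asked for, a point or a joint stands for the part that bears it (a point fixed in the world has none). Each returns a list of dicts, best first, with "confidence" (0 to 1); they miss things now and then, are a little off and sometimes report something else, mostly with a low value. They report only what shows in the picture. A call takes as long as a camera call. They do not tell look-alikes from the thing itself.
- finder.masks_of(label, picture): "region" (420x560 bool, what is visible of it).
- finder.landmark_of(label, picture): "location" ([x, y, z] in m, in the coordinates of the camera as it stood for that picture, good to about 4 mm: a listed point, or the origin of a listed thing).
The state is a dict: "time_s": time; "joint_positions": joint angles; "qd": joint speeds; "tau": joint torques, N m; "tcp_pos": TCP position; "tool_rot": TCP orientation; "contact_force": force on the tool from outside, world axes, zero at the start; "wrist_torque": the same for the moment, N m; "width": finger opening in m; "grip_force": force on a finger pad.
Only numpy, scipy, OpenCV 4.12 (cv2) and the standard library are available. Lean on these libraries where they do the work, as an engineer would, in place of code of your own. Each camera call takes 0.05 s, during which the arm holds its last target. There are 200 camera calls.

TASK

Get the petri dish into the dish warmer: first lift the empty metal tray (it balances at its middle rib), set it down on the warmer's loading shelf with its nose towards the bay, and let go of it. Then put the petri dish, lid up, into the tray's front round seat, the one next to the white front plate. Last, push the tray in until it clicks home and its front plate is flush with the warmer's face, without tipping the dish or disturbing the other things on the bench.

Things in the scene. Friction and masses are not known exactly. Their poses are not given: they have to be found in the camera images.
- dish_warmer: low white and grey box fixed to the bench, 172 wide (y), 183 deep (x), 78 high, a timer 18 high on top. Origin: at bench level in the middle of the bay mouth, in the plane of the front face; +x points into the bay, -x out over the loading shelf, z up. The bay is 84 wide (y -42 to 42), its floor at z 2, roof at z 52, back stop at x 171; its side walls line the tray up
- shelf_middle (a point): middle of the top of the loading shelf, a steel sheet 2 thick and 124 wide, side edges folded up 4, that reaches 205 out in front of the warmer's face, level with the bay floor (this point: x -102, z 2 in the warmer's frame). Two flared guides 12 high stand at the mouth: inner gap 84 at the face, 112 at 41 in front of it. Axes as the warmer's
- catch (a point): hidden in the bay roof: a sprung roller (lowest point z 39, x 78 in the warmer's frame). In the last 15 mm of its way in, the tray's rib lifts it 3 mm, and pushing takes about 10 N in all (3 N before that); then it drops behind the rib, keeps the tray from sliding out, and the nose meets the back stop
- dish_tray: two-dish aluminium tray, about 0.55 kg (too heavy to carry by its pull). Origin: underside, below the rib; +x to the nose (goes in first), -x to the front plate and pull, z up. Base plate x -80 to 86, 80 wide, 10 thick. Round seats 66 across, 4 deep (floor z 6) at x -41 and x 41, the rib between. White front plate x -85 to -80, 80 wide, 48 high. Home: origin at x 85, z 2 in the warmer's frame
- tray_rib (a point): top middle of the tray's rib, 40 above the underside: an upright wall 10 thick (tray x), 50 long (tray y), 30 above the base plate, near the balance point: lift the tray here, fingers closing along the tray's x. With a dish in a seat a finger no longer fits beside it. Axes as the tray's
- tray_pull (a point): grip point of the white pull, an upright fin 10 thick (tray y) that sticks out 42 from the front plate, from 12 to 44 above the tray's underside; the point is 22 in front of the front plate, at tray x -107, z 36. Pinch it from above, fingers closing along the tray's y, tips above the 12 mm guides. Axes as the tray's
- tray_face (a point): middle of the outer face of the tray's front plate, 85 behind the tray's origin (tray x -85); at x 0 in the warmer's frame when the tray is home and flush. Pressing down on the pull while sliding makes the tray drag on the shelf
- front_seat (a point): middle of the floor of the front seat, 6 above the tray's underside; 41 from the rib, 39 from the front plate. Reach it with the fingers closing along the tray's y, since the rib and the front plate stand close to a seated dish
- petri_dish: round petri dish with its lid on, 61 across, 15 high (base 58 across, lid rim 61 from 4 mm up), standing flat on the bench. Origin: middle of its underside, z up. Grip it across, fingertips at least 6 above its underside so that they clear the tray when it stands in the 4 mm deep seat
- specimen_cup: bystander: specimen cup with orange lid, 62 across, 71 high; origin middle of its underside
- slide_box: bystander: closed dark green slide box, 90x105x35; origin middle of its underside
- marker_pen: bystander: marker pen with a black cap, 135 long, 16 high; origin at its middle on the bench
Mind the look-alikes: they are no part of the job. There is more than one size of the dish_tray; the one meant has the size given above. Leave any black look-alike of the petri_dish alone.

How it is judged:
On the way, in this order (a step that is already met when the one before it is completed fails the run):
1. the empty tray stands on the loading shelf, nose towards the bay, let go and at rest (x of dish_tray in the frame of dish_warmer between -0.19 and -0.06 m and y of dish_tray in the frame of dish_warmer between -0.03 and 0.03 m and z of dish_tray in the frame of dish_warmer below 0.006 m and x of tray_pull in the frame of dish_warmer below -0.15 m and angle between the x axis of dish_tray and the x axis of dish_warmer, either way round below 0.3 rad and angle between dish_tray's own z axis and vertical below 0.06 rad and contact force between the fingers and dish_tray below 0.1 N and linear speed of dish_tray below 0.01 m/s), for 0.2 s.
2. the dish sits lid up in the tray's front seat and is let go, while the tray is still outside on the shelf (horizontal distance between petri_dish and front_seat below 0.007 m and z of petri_dish in the frame of front_seat below 0.003 m and angle between petri_dish's own z axis and vertical below 0.08 rad and contact force between the fingers and petri_dish below 0.1 N and linear speed of petri_dish below 0.01 m/s and x of dish_tray in the frame of dish_warmer below -0.03 m), for 0.2 s.
At the end, for the whole second after the job is handed in: the tray is fully in the bay, its front plate flush with the warmer's face within 3 mm and at rest, with the petri dish lying lid up and flat in its front seat (x of tray_face in the frame of dish_warmer between -0.003 and 0.004 m and y of tray_face in the frame of dish_warmer between -0.004 and 0.004 m and z of dish_tray in the frame of dish_warmer below 0.006 m and angle between the x axis of dish_tray and the x axis of dish_warmer, either way round below 0.05 rad and horizontal distance between petri_dish and front_seat below 0.007 m and z of petri_dish in the frame of front_seat below 0.003 m and angle between petri_dish's own z axis and vertical below 0.08 rad and linear speed of each of dish_tray, petri_dish below 0.01 m/s); the robot touches nothing.
It fails at once if the petri dish is tipped over (more than about 30 degrees) (angle between petri_dish's own z axis and vertical above 0.52 rad).
It fails at once if a bystander is shifted by more than 30 mm (distance of any of specimen_cup, slide_box, marker_pen from where it was at the start of the episode above 0.03 m).
It also fails if it takes over 72 s, if anything falls off the work surface, if the arm or the gripper's body presses on something with over 40 N, if the wrist force passes 120 N, or if a joint passes its speed limit or range.

## Working session

There is one attempt and no reset: what is moved stays moved. The work goes in short steps, Python scripts to look and compute and a tool call to move; the robot and the scene stay as the last step left them, time stands still between calls to the robot, and variables do not carry over. Pictures are saved under pics/ and viewed, at most 10 in all, crops included, and the job is handed in when it is done.

Besides the shell and the picture viewer there is one more tool, called after "Call:" as name(argument=value, ...) on one line, values as JSON. carry_out: Moves the arm, as the interface text tells. Shifts and turns lie within -1 to 1; 1 stands for 2.5 cm of shift or 6 degrees of turn. Its arguments: {"type":"object","properties":{"steps":{"type":"array"}},"required":["steps"]}

```bash
mkdir -p pics; cat > h.py <<'E'
import numpy as np, cv2
from cell import manip, snapshot, finder
from scipy.spatial.transform import Rotation as Ro
def w(p,c): return np.asarray(p["R"]).T@(np.asarray(c)-np.asarray(p["t"]))
def marks(p,labels):
    for l in labels:
        for d in finder.landmark_of(l,p)[:3]:
            X=w(p,d["location"]); c=np.asarray(p["mtx"])@d["location"]
            print(l,np.round(X,4),"conf %.2f"%d["confidence"],"px",np.round(c[:2]/c[2]))
def save(p,n): cv2.imwrite("pics/"+n,cv2.cvtColor(p["color"],cv2.COLOR_RGB2BGR))
def px(p,X):
    c=np.asarray(p["mtx"])@(np.asarray(p["R"])@X+p["t"]); return c[:2]/c[2]
E
python3 - <<'E'
from h import *
s=manip.observe(); print({k:np.round(v,3) for k,v in s.items()}, manip.finger_overhang)
L=["dish_warmer","shelf_middle","dish_tray","tray_rib","tray_pull","tray_face","front_seat","petri_dish","specimen_cup","slide_box","marker_pen"]
ims=[]
for n in ["top","side"]:
    p=snapshot(n); print(n); marks(p,L); save(p,n+"0.png")
E
```

```text
{'time_s': np.float64(0.0), 'joint_positions': array([ 1.205,  0.494,  1.346,  0.   ,  1.303, -0.095]), 'qd': array([ 0.001, -0.   , -0.   , -0.   , -0.001, -0.001]), 'tau': array([-6.0000e-03, -8.8215e+01, -3.8385e+01, -1.0000e-03,  1.0000e-02,
       -0.0000e+00]), 'tcp_pos': array([0.167, 0.602, 0.253]), 'tool_rot': array([-4.240e-01, -3.113e+00,  2.000e-03]), 'contact_force': array([0.306, 0.764, 0.764]), 'wrist_torque': array([-0.009, -0.027,  0.012]), 'grip_force': np.float64(0.0), 'width': np.float64(0.085)} 0.022
top
dish_warmer [ 0.6038 -0.2974  0.0014] conf 0.77 px [387. 199.]
shelf_middle [ 0.517  -0.2499  0.0018] conf 0.76 px [370. 231.]
shelf_middle [ 0.727   0.3007 -0.0045] conf 0.73 px [165. 150.]
dish_tray [0.3744 0.1332 0.0034] conf 0.80 px [223. 284.]
dish_tray [5.084e-01 3.020e-01 5.000e-04] conf 0.57 px [160. 231.]
dish_tray [0.5386 0.081  0.0015] conf 0.42 px [245. 221.]
tray_rib [0.5092 0.2998 0.0443] conf 0.78 px [157. 229.]
tray_rib [0.3747 0.1331 0.0255] conf 0.66 px [222. 283.]
tray_pull [0.4075 0.3252 0.0341] conf 0.79 px [146. 269.]
tray_pull [0.3082 0.083
[... 1038 characters left out ...]
 0.3007 0.0386] conf 0.42 px [250. 182.]
tray_rib [0.375  0.1265 0.0244] conf 0.98 px [218. 211.]
tray_rib [0.5068 0.3008 0.0412] conf 0.77 px [250. 182.]
tray_pull [0.4052 0.3255 0.0359] conf 0.69 px [220. 183.]
tray_pull [0.3073 0.0791 0.0275] conf 0.57 px [197. 220.]
tray_face [0.4279 0.3183 0.0284] conf 0.73 px [227. 185.]
front_seat [0.4742 0.309  0.0068] conf 0.59 px [241. 190.]
petri_dish [ 0.4814 -0.0263  0.0049] conf 0.52 px [262. 237.]
specimen_cup [ 0.7098 -0.085   0.0019] conf 0.92 px [344. 239.]
specimen_cup [ 0.5977 -0.3123  0.0025] conf 0.50 px [338. 293.]
slide_box [ 0.7312  0.2924 -0.0031] conf 0.95 px [310. 188.]
marker_pen [ 0.7037  0.1054 -0.0011] conf 0.42 px [320. 211.]
```

View pics/top0.png

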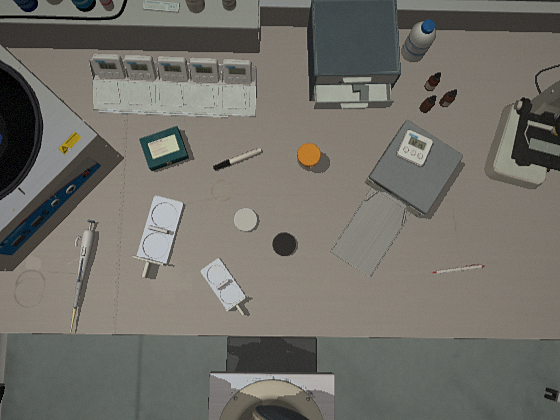

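View pics/side0.png

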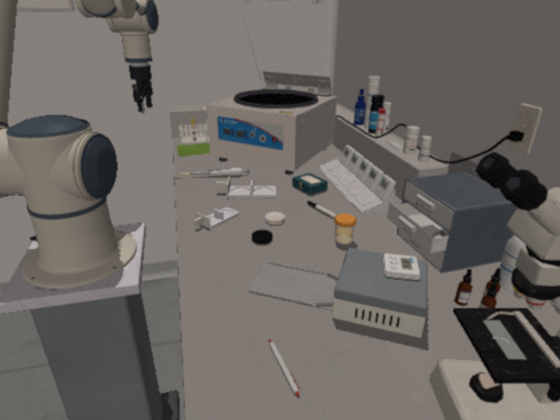

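The top view shows the large tray at px (160,230), the small look-alike tray at (223,285), the white dish at (245,220) and the black one at (284,243). The shelf is at (370,235) and the warmer at (415,170). The side view agrees, with the large tray at (250,190). I'll turn the tool for the rib and hover over the tray.

Call:
carry_out(steps=[{"rz":0.98},{"rz":0.98},{"rz":0.98},{"rz":0.98},{"rz":0.98},{"rz":0.98},{"rz":0.98},{"rz":0.98},{"rz":0.98},{"rz":0.98},{"rz":0.98},{"rz":0.98},{"rz":0.98},{"rz":0.98},{"rz":0.98}])

```text
schema error: expected keys dx, dy, dz, rx, ry, rz, claw
```

Call:
carry_out(steps=[{"dx":-0.5,"dy":0.95},{"dx":-0.5,"dy":0.95},{"dx":-0.5,"dy":0.95},{"dx":-0.5,"dy":0.95},{"dx":-0.5,"dy":0.95},{"dx":-0.5,"dy":0.95},{"dx":-0.5,"dy":0.95},{"dx":-0.5,"dy":0.95},{"dx":-0.5,"dy":0.95},{"dx":-0.5,"dy":0.95},{"dx":-0.5,"dy":0.95},{"dx":-0.5,"dy":0.95},{"dx":-0.5,"dy":0.95},{"dx":-0.5,"dy":0.95},{"dx":-0.5,"dy":0.95},{"dx":-0.5,"dy":0.95},{"dx":-0.5,"dy":0.95},{}])

```text
schema error: expected keys dx, dy, dz, rx, ry, rz, claw
```

```bash
cat >> h.py <<'E'
def to(xyz,yaw):
    "print shift (tool units) and turn needed; yaw = world angle (deg) of tool y; turn applied FIRST"
    s=manip.observe(); M=Ro.from_rotvec(s["tool_rot"]).as_matrix()
    cur=np.degrees(np.arctan2(M[1,1],M[0,1])); d=(cur-yaw+90)%180-90
    a=np.radians(cur-d); y=np.array([np.cos(a),np.sin(a),0]); x=np.array([-y[1],y[0],0]) 
    e=np.asarray(xyz)-s["tcp_pos"]
    print("t",s["time_s"],"tcp",np.round(s["tcp_pos"],4),"yaw %.2f"%cur,"tilt",np.round(M[:2,2],4),"F",np.round(s["contact_force"],1),"w",s["width"])
    print("turn rz %.2f units, then dx %.2f dy %.2f dz %.2f"%(d/6,e@x/.025,e@y/.025,-e[2]/.025))
E
python3 - <<'E'
from h import *
p=snapshot("wrist"); save(p,"w1.png"); print("cam",np.round(-p["R"].T@p["t"],3), np.round(p["R"],2).tolist())
marks(p,["dish_tray","tray_rib","tray_pull","tray_face","front_seat"])
for n in ["top","side"]:
    p=snapshot(n); print(n); marks(p,["dish_tray","tray_rib","tray_pull"])
p=snapshot("top")
for l in ["dish_tray","shelf_middle","dish_warmer"]:
    for d in finder.masks_of(l,p)[:2]:
        m=d["region"].astype(np.uint8); c=cv2.findContours(m,0,2)[0]; c=max(c,key=cv2.contourArea)
        print(l,d["confidence"],cv2.minAreaRect(c),m.sum())
to([0.508,0.301,0.25],-13.3)
E
```

```text
cam [0.088 0.625 0.375] [[0.27, 0.96, 0.0], [0.91, -0.25, 0.32], [0.31, -0.08, -0.95]]
top
dish_tray [0.5095 0.3038 0.0014] conf 0.63 px [159. 231.]
dish_tray [0.3758 0.1328 0.0026] conf 0.60 px [223. 283.]
dish_tray [ 0.6031 -0.304   0.0056] conf 0.45 px [390. 199.]
tray_rib [0.5102 0.3009 0.0448] conf 0.74 px [157. 229.]
tray_rib [0.3767 0.132  0.0274] conf 0.68 px [222. 283.]
tray_pull [0.3083 0.0812 0.024 ] conf 0.67 px [242. 310.]
tray_pull [0.408  0.3251 0.0364] conf 0.65 px [146. 269.]
side
dish_tray [ 0.5123  0.2966 -0.0043] conf 0.97 px [252. 194.]
dish_tray [ 0.374   0.1299 -0.0011] conf 0.64 px [219. 218.]
tray_rib [0.5084 0.2992 0.0429] conf 0.92 px [250. 181.]
tray_rib [0.3739 0.1283 0.0254] conf 0.81 px [218. 211.]
tray_rib [0.4298 0.3192 0.0257] conf 0.37 px [228. 186.]
tray_pull [0.4071 0.3236 0.0365] conf 0.83 px [221. 183.]
tray_pull [0.3077 0.0796 0.0282] conf 0.61 px [197. 220.]
dish_tray 0.93 ((157.4132537841797, 237.8351593017578), (32.044044494628906, 82.76124572753906), 17.2414608001709) 2153
dish_tray 0.75 ((225.73074340820312, 288.3461608886719), (60.184967041015625, 23.574756622314453), 56.3099365234375) 1143
shelf_middle 0.96 ((393.09881591796875, 201.20974731445312), (70.74662780761719, 153.5628204345703), 33.34070587158203) 8957
dish_warmer 0.78 ((392.9223937988281, 200.84295654296875), (69.51739501953125, 153.87557983398438), 32.7352294921875) 8907
t 2.1 tcp [0.1672 0.6022 0.2533] yaw 74.48 tilt [-0. -0.] F [0.5 0.3 0.3] w 0.08526948015268768
turn rz 14.63 units, then dx -8.59 dy 16.04 dz 0.13
```

View pics/w1.png

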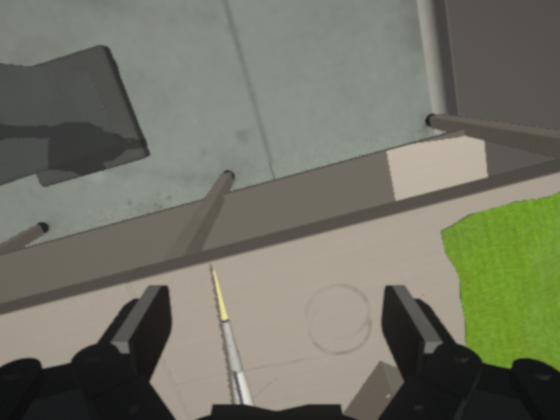

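The wrist view shows only the bench edge, the pipette at (230,330) and the fingers, so nothing has moved. Rows need all seven keys.

Call:
carry_out(steps=[{"dx":0,"dy":0,"dz":0,"rx":0,"ry":0,"rz":0.98,"claw":85},{"dx":0,"dy":0,"dz":0,"rx":0,"ry":0,"rz":0.98,"claw":85},{"dx":0,"dy":0,"dz":0,"rx":0,"ry":0,"rz":0.98,"claw":85},{"dx":0,"dy":0,"dz":0,"rx":0,"ry":0,"rz":0.98,"claw":85},{"dx":0,"dy":0,"dz":0,"rx":0,"ry":0,"rz":0.98,"claw":85},{"dx":0,"dy":0,"dz":0,"rx":0,"ry":0,"rz":0.98,"claw":85},{"dx":0,"dy":0,"dz":0,"rx":0,"ry":0,"rz":0.98,"claw":85},{"dx":0,"dy":0,"dz":0,"rx":0,"ry":0,"rz":0.98,"claw":85},{"dx":0,"dy":0,"dz":0,"rx":0,"ry":0,"rz":0.98,"claw":85},{"dx":0,"dy":0,"dz":0,"rx":0,"ry":0,"rz":0.98,"claw":85},{"dx":0,"dy":0,"dz":0,"rx":0,"ry":0,"rz":0.98,"claw":85},{"dx":0,"dy":0,"dz":0,"rx":0,"ry":0,"rz":0.98,"claw":85},{"dx":0,"dy":0,"dz":0,"rx":0,"ry":0,"rz":0.98,"claw":85},{"dx":0,"dy":0,"dz":0,"rx":0,"ry":0,"rz":0.98,"claw":85},{"dx":0,"dy":0,"dz":0,"rx":0,"ry":0,"rz":0.98,"claw":85}])

```text
time_s: 3.6
tcp_pos: [0.1672, 0.6022, 0.2533]
tool_rot: [-2.475, -1.935, -0.0]
contact_force: [0.1, -0.4, 0.5]
width: 0.0849
grip_force: 0.0
```

Call:
carry_out(steps=[{"dx":-0.5,"dy":0.94,"dz":0,"rx":0,"ry":0,"rz":0,"claw":85},{"dx":-0.5,"dy":0.94,"dz":0,"rx":0,"ry":0,"rz":0,"claw":85},{"dx":-0.5,"dy":0.94,"dz":0,"rx":0,"ry":0,"rz":0,"claw":85},{"dx":-0.5,"dy":0.94,"dz":0,"rx":0,"ry":0,"rz":0,"claw":85},{"dx":-0.5,"dy":0.94,"dz":0,"rx":0,"ry":0,"rz":0,"claw":85},{"dx":-0.5,"dy":0.94,"dz":0,"rx":0,"ry":0,"rz":0,"claw":85},{"dx":-0.5,"dy":0.94,"dz":0,"rx":0,"ry":0,"rz":0,"claw":85},{"dx":-0.5,"dy":0.94,"dz":0,"rx":0,"ry":0,"rz":0,"claw":85},{"dx":-0.5,"dy":0.94,"dz":0,"rx":0,"ry":0,"rz":0,"claw":85},{"dx":-0.5,"dy":0.94,"dz":0,"rx":0,"ry":0,"rz":0,"claw":85},{"dx":-0.5,"dy":0.94,"dz":0,"rx":0,"ry":0,"rz":0,"claw":85},{"dx":-0.5,"dy":0.94,"dz":0,"rx":0,"ry":0,"rz":0,"claw":85},{"dx":-0.5,"dy":0.94,"dz":0,"rx":0,"ry":0,"rz":0,"claw":85},{"dx":-0.5,"dy":0.94,"dz":0,"rx":0,"ry":0,"rz":0,"claw":85},{"dx":-0.5,"dy":0.94,"dz":0,"rx":0,"ry":0,"rz":0,"claw":85},{"dx":-0.5,"dy":0.94,"dz":0,"rx":0,"ry":0,"rz":0,"claw":85},{"dx":-0.5,"dy":0.94,"dz":0,"rx":0,"ry":0,"rz":0,"claw":85},{"dx":0,"dy":0,"dz":0,"rx":0,"ry":0,"rz":0,"claw":85},{"dx":0,"dy":0,"dz":0,"rx":0,"ry":0,"rz":0,"claw":85}])

```text
time_s: 5.5
tcp_pos: [0.505, 0.3008, 0.2532]
tool_rot: [-2.472, -1.939, 0.0]
contact_force: [-0.5, 0.5, -0.2]
width: 0.0848
grip_force: 0.0
```

```bash
python3 - <<'E'
from h import *
p=snapshot("wrist"); save(p,"w2.png"); print("cam",np.round(-p["R"].T@p["t"],3))
marks(p,["dish_tray","tray_rib","tray_pull","tray_face","front_seat"])
to([0.509,0.301,0.10],-13.3)
E
```

```text
cam [0.524 0.38  0.374]
dish_tray [0.3707 0.1337 0.0005] conf 0.91 px [201. 334.]
dish_tray [ 0.5066  0.2997 -0.0009] conf 0.88 px [279. 176.]
tray_rib [0.6991 0.1014 0.0028] conf 0.74 px [481. 301.]
tray_rib [0.5136 0.2967 0.0397] conf 0.67 px [287. 186.]
tray_rib [0.3715 0.1289 0.0322] conf 0.59 px [198. 355.]
tray_pull [0.3132 0.0861 0.0289] conf 0.74 px [162. 392.]
tray_pull [0.4085 0.3262 0.0369] conf 0.70 px [171. 182.]
tray_pull [0.4683 0.306  0.0082] conf 0.42 px [241. 180.]
tray_face [0.3205 0.0933 0.016 ] conf 0.80 px [169. 378.]
tray_face [0.4258 0.3164 0.0228] conf 0.78 px [194. 184.]
tray_face [ 6.989e-01  1.028e-01 -5.000e-04] conf 0.51 px [480. 299.]
front_seat [0.3493 0.1115 0.0069] conf 0.86 px [189. 356.]
front_seat [0.4684 0.3058 0.0053] conf 0.76 px [241. 180.]
t 5.8 tcp [0.5044 0.3016 0.2533] yaw -13.66 tilt [-0.  0.] F [-0.1 -0.2 -0.3] w 0.08503361780768073
turn rz -0.06 units, then dx 0.02 dy 0.18 dz 6.13
```

View pics/w2.png

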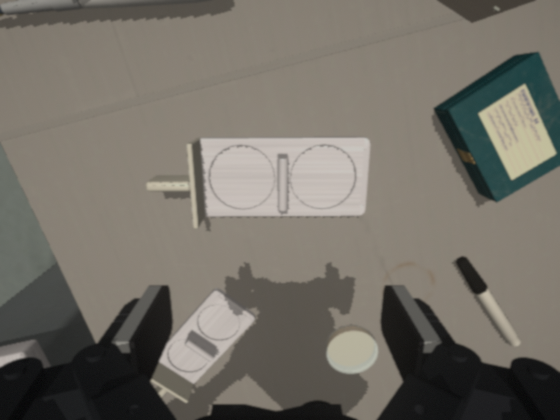

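The wrist view shows the large tray square to the image: seats at (241,177) and (323,177), rib top at about (283,184), pull at (168,186). The white dish is at (352,352).

```bash
cat >> h.py <<'E'
def ray(p,uv,z):
    d=p["R"].T@np.linalg.inv(p["mtx"])@np.array([uv[0],uv[1],1.]); c=-p["R"].T@p["t"]; return c+d*(z-c[2])/d[2]
E
python3 - <<'E'
from h import *
p=snapshot("wrist"); g=cv2.cvtColor(p["color"],cv2.COLOR_RGB2GRAY)
print("rib",ray(p,(283,155),.04),ray(p,(283,212),.04))
A=ray(p,(241,177),.008);B=ray(p,(323,177),.008);print("seats",A,B,(A+B)/2,np.linalg.norm(A-B),np.degrees(np.arctan2(*(B-A)[1::-1])))
print("pull",ray(p,(168,183),.044))
print("base corners",ray(p,(204,139),.01),ray(p,(369,138),.01),ray(p,(367,215),.01))
print("dish",ray(p,(352,352),.015)); marks(p,["petri_dish"])
for r in (165,195): print(g[r,262:305])
E
```

```text
rib [0.51629215 0.32674798 0.04      ] [0.50372491 0.27376703 0.04      ]
seats [0.46906655 0.30988473 0.008     ] [0.54987681 0.29022815 0.008     ] [0.50947168 0.30005644 0.008     ] 0.08316657578727274 -13.671325750886593
pull [0.40766913 0.3273367  0.044     ]
base corners [0.44431473 0.35529824 0.01      ] [0.60097688 0.31817059 0.01      ] [0.58635034 0.24022001 0.01      ]
dish [0.54108692 0.07828724 0.015     ]
petri_dish [0.5451 0.0758 0.0026] conf 0.85 px [354. 346.]
petri_dish [ 0.4789 -0.022   0.0016] conf 0.42 px [316. 416.]
[188 189 188 189 188 189 188 188 185 179 176 183 191 193 188 173 151 147
 160 173 181 185 183 179 170 157 150 164 184 190 184 172 168 177 187 189
 190 190 190 190 190 191 190]
[189 189 189 190 189 188 183 177 174 181 187 190 191 190 186 172 154 154
 167 178 184 186 183 176 164 153 161 180 189 191 191 188 183 179 179 183
 186 189 190 189 190 190 190]
```

Call:
carry_out(steps=[{"dx":0,"dy":0.2,"dz":0.9,"rx":0,"ry":0,"rz":0,"claw":85},{"dx":0,"dy":0,"dz":0.9,"rx":0,"ry":0,"rz":0,"claw":85},{"dx":0,"dy":0,"dz":0.9,"rx":0,"ry":0,"rz":0,"claw":85},{"dx":0,"dy":0,"dz":0.9,"rx":0,"ry":0,"rz":0,"claw":85},{"dx":0,"dy":0,"dz":0.9,"rx":0,"ry":0,"rz":0,"claw":85},{"dx":0,"dy":0,"dz":0.9,"rx":0,"ry":0,"rz":0,"claw":85},{"dx":0,"dy":0,"dz":0.9,"rx":0,"ry":0,"rz":0,"claw":70},{"dx":0,"dy":0,"dz":0.9,"rx":0,"ry":0,"rz":0,"claw":50},{"dx":0,"dy":0,"dz":0.7,"rx":0,"ry":0,"rz":0,"claw":40},{"dx":0,"dy":0,"dz":0.5,"rx":0,"ry":0,"rz":0,"claw":30},{"dx":0,"dy":0,"dz":0.2,"rx":0,"ry":0,"rz":0,"claw":30},{"dx":0,"dy":0,"dz":0,"rx":0,"ry":0,"rz":0,"claw":30},{"dx":0,"dy":0,"dz":0,"rx":0,"ry":0,"rz":0,"claw":30}])

```text
time_s: 7.2
tcp_pos: [0.5101, 0.3001, 0.0389]
tool_rot: [2.471, 1.94, 0.001]
contact_force: [-0.2, 0.2, -0.4]
width: 0.0298
grip_force: 0.0
```

```bash
python3 - <<'E'
from h import *
to([0.5095,0.3003,0.038],-13.5)
E
```

```text
t 7.2 tcp [0.5101 0.3001 0.0389] yaw -13.71 tilt [0.0008 0.0004] F [-0.2  0.2 -0.4] w 0.02981196965711125
turn rz -0.04 units, then dx 0.00 dy -0.03 dz 0.04
```

Call:
carry_out(steps=[{"dx":0,"dy":0,"dz":0,"rx":0,"ry":0,"rz":0,"claw":5},{"dx":0,"dy":0,"dz":0,"rx":0,"ry":0,"rz":0,"claw":3},{"dx":0,"dy":0,"dz":0,"rx":0,"ry":0,"rz":0,"claw":3},{"dx":0,"dy":0,"dz":0,"rx":0,"ry":0,"rz":0,"claw":3},{"dx":0,"dy":0,"dz":-0.3,"rx":0,"ry":0,"rz":0,"claw":3},{"dx":0,"dy":0,"dz":-0.6,"rx":0,"ry":0,"rz":0,"claw":3},{"dx":0,"dy":0,"dz":-0.8,"rx":0,"ry":0,"rz":0,"claw":3},{"dx":0,"dy":0,"dz":-0.8,"rx":0,"ry":0,"rz":0,"claw":3},{"dx":0,"dy":0,"dz":-0.8,"rx":0,"ry":0,"rz":0,"claw":3},{"dx":0,"dy":0,"dz":-0.8,"rx":0,"ry":0,"rz":0,"claw":3},{"dx":0,"dy":0,"dz":-0.5,"rx":0,"ry":0,"rz":0,"claw":3}])

```text
time_s: 8.3
tcp_pos: [0.51, 0.3, 0.1552]
tool_rot: [2.471, 1.94, 0.002]
contact_force: [0.4, -0.2, -4.3]
width: 0.0087
grip_force: 59.0
```

```bash
python3 - <<'E'
from h import *
to([0.51,0.05,0.17],-32)
p=snapshot("top"); marks(p,["shelf_middle","dish_warmer","catch"]); 
c=p["color"][110:300,310:480]; cv2.imwrite("pics/warm.png",cv2.cvtColor(cv2.resize(c,None,fx=3.1,fy=3.1,interpolation=cv2.INTER_CUBIC),cv2.COLOR_RGB2BGR))
p=snapshot("side"); marks(p,["shelf_middle","dish_warmer","catch"])
E
```

```text
t 8.3 tcp [0.51   0.3    0.1552] yaw -13.71 tilt [0.0013 0.0006] F [ 0.4 -0.2 -4.3] w 0.008712300994376929
turn rz 3.05 units, then dx -8.48 dy 5.30 dz -0.59
shelf_middle [ 0.5186 -0.2499  0.0027] conf 0.74 px [370. 230.]
dish_warmer [ 0.6035 -0.2999  0.0016] conf 0.70 px [388. 199.]
dish_warmer [0.4251 0.3185 0.141 ] conf 0.38 px [139. 260.]
shelf_middle [ 0.5165 -0.2596  0.0042] conf 0.85 px [298. 284.]
shelf_middle [0.5107 0.298  0.1156] conf 0.70 px [251. 162.]
dish_warmer [ 0.6008 -0.3148  0.0029] conf 0.91 px [339. 294.]
dish_warmer [ 0.6619 -0.3514  0.0386] conf 0.39 px [372. 287.]
catch [ 0.6655 -0.3519  0.0413] conf 0.88 px [374. 286.]
```

View pics/warm.png

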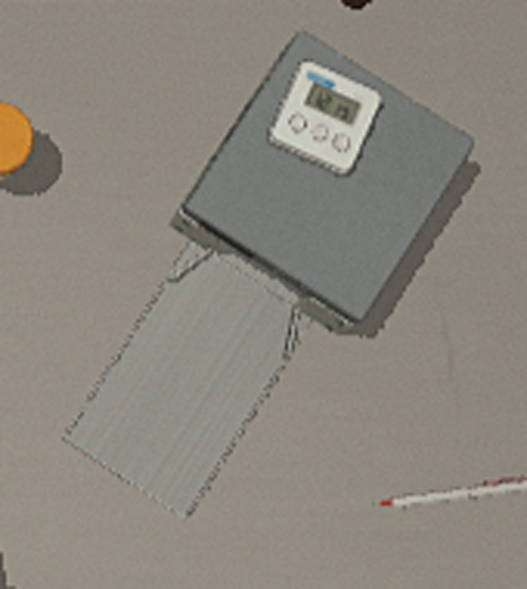

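The crop shows the shelf's outer corners at (66,438) and (186,516), the flared guides at (175,275) and (293,350), and the warmer's roof front corners at (182,210) and (360,322).

```bash
python3 - <<'E'
from h import *
p=snapshot("top"); f=lambda u,v,z: ray(p,(310+u/3.1,110+v/3.1),z)
an=lambda a,b: round(float(np.degrees(np.arctan2(*(b-a)[1::-1]))),2)
A,B=f(66,438,.006),f(186,516,.006); C,D=f(168,281,.006),f(293,358,.006)
print("shelf outer",A,B,np.linalg.norm(A-B),"sides yaw",an(A,C),an(B,D),"outer edge normal",an(A,B)+90)
E1,F1,G,H=f(182,210,.078),f(360,322,.078),f(303,32,.078),f(470,140,.078)
print("roof",E1,F1,np.linalg.norm(E1-F1),"mid",(E1+F1)/2,an(E1,F1)+90,an(E1,G),an(F1,H))
m=(A+B)/2
for y in (-31,-32,-33): print(y,m+.205*np.array([np.cos(np.radians(y)),np.sin(np.radians(y)),0]))
E
```

```text
shelf outer [ 0.46191515 -0.14749391  0.006     ] [ 0.39806961 -0.24852293  0.006     ] 0.11951198149451699 sides yaw -32.73 -34.42 outer edge normal -32.290000000000006
roof [ 0.64458195 -0.23389103  0.078     ] [ 0.55483729 -0.37783157  0.078     ] 0.16962600478006443 mid [ 0.59970962 -0.3058613   0.078     ] -31.939999999999998 -33.77 -31.72
-31 [ 0.60571168 -0.30359123  0.006     ]
-32 [ 0.60384224 -0.30664187  0.006     ]
-33 [ 0.60191985 -0.30965942  0.006     ]
```

Call:
carry_out(steps=[{"dx":0,"dy":0,"dz":0,"rx":0,"ry":0,"rz":0.5,"claw":3},{"dx":0,"dy":0,"dz":0,"rx":0,"ry":0,"rz":0.8,"claw":3},{"dx":0,"dy":0,"dz":0,"rx":0,"ry":0,"rz":0.8,"claw":3},{"dx":0,"dy":0,"dz":0,"rx":0,"ry":0,"rz":0.7,"claw":3},{"dx":0,"dy":0,"dz":0,"rx":0,"ry":0,"rz":0.33,"claw":3}])

```text
time_s: 9.25
tcp_pos: [0.5096, 0.2998, 0.1528]
tool_rot: [-2.756, -1.507, 0.001]
contact_force: [-0.4, 0.9, -4.8]
width: 0.0083
grip_force: 58.9
```

Call:
carry_out(steps=[{"dx":-0.4,"dy":0.25,"dz":0,"rx":0,"ry":0,"rz":0,"claw":3},{"dx":-0.8,"dy":0.49,"dz":0,"rx":0,"ry":0,"rz":0,"claw":3},{"dx":-1.0,"dy":0.61,"dz":0,"rx":0,"ry":0,"rz":0,"claw":3},{"dx":-1.0,"dy":0.61,"dz":0,"rx":0,"ry":0,"rz":0,"claw":3},{"dx":-1.0,"dy":0.61,"dz":0,"rx":0,"ry":0,"rz":0,"claw":3},{"dx":-1.0,"dy":0.61,"dz":0,"rx":0,"ry":0,"rz":0,"claw":3},{"dx":-1.0,"dy":0.61,"dz":0,"rx":0,"ry":0,"rz":0,"claw":3},{"dx":-1.0,"dy":0.61,"dz":0,"rx":0,"ry":0,"rz":0,"claw":3},{"dx":-1.0,"dy":0.61,"dz":0,"rx":0,"ry":0,"rz":0,"claw":3},{"dx":-1.0,"dy":0.61,"dz":0,"rx":0,"ry":0,"rz":0,"claw":3},{"dx":-1.0,"dy":0.61,"dz":0,"rx":0,"ry":0,"rz":0,"claw":3},{"dx":-1.0,"dy":0.61,"dz":0,"rx":0,"ry":0,"rz":0,"claw":3},{"dx":-1.0,"dy":0.61,"dz":0,"rx":0,"ry":0,"rz":0,"claw":3},{"dx":-1.0,"dy":0.61,"dz":0,"rx":0,"ry":0,"rz":0,"claw":3},{"dx":-1.0,"dy":0.61,"dz":0,"rx":0,"ry":0,"rz":0,"claw":3},{"dx":-1.0,"dy":0.61,"dz":0,"rx":0,"ry":0,"rz":0,"claw":3},{"dx":-1.0,"dy":0.61,"dz":0,"rx":0,"ry":0,"rz":0,"claw":3},{"dx":-1.0,"dy":0.61,"dz":0,"rx":0,"ry":0,"rz":0,"claw":3},{"dx":-0.86,"dy":0.53,"dz":0,"rx":0,"ry":0,"rz":0,"claw":3},{"dx":-0.4,"dy":0.3,"dz":0,"rx":0,"ry":0,"rz":0,"claw":3}])

```text
time_s: 11.25
tcp_pos: [0.5001, -0.2438, 0.153]
tool_rot: [2.755, 1.51, -0.0]
contact_force: [0.2, 0.2, -4.4]
width: 0.0084
grip_force: 58.9
```

```bash
python3 - <<'E'
from h import *
to([0.5008,-0.2415,0.042],-32.5)
p=snapshot("wrist"); save(p,"w3.png"); marks(p,["shelf_middle","dish_warmer","tray_pull","front_seat","tray_rib","petri_dish"])
E
```

```text
t 11.25 tcp [ 0.5001 -0.2438  0.153 ] yaw -32.53 tilt [-0.0002 -0.0003] F [ 0.2  0.2 -4.4] w 0.008437541630425916
turn rz -0.01 units, then dx 0.09 dy -0.03 dz 4.44
shelf_middle [ 5.181e-01 -2.548e-01 -3.000e-04] conf 0.66 px [304. 202.]
dish_warmer [ 0.6    -0.307   0.0027] conf 0.92 px [431. 203.]
tray_pull [ 0.4086 -0.1864  0.1504] conf 0.90 px [  1. 315.]
front_seat [ 0.4619 -0.2242  0.1188] conf 0.82 px [187. 282.]
tray_rib [ 0.4996 -0.2456  0.1555] conf 0.89 px [279. 325.]
```

View pics/w3.png

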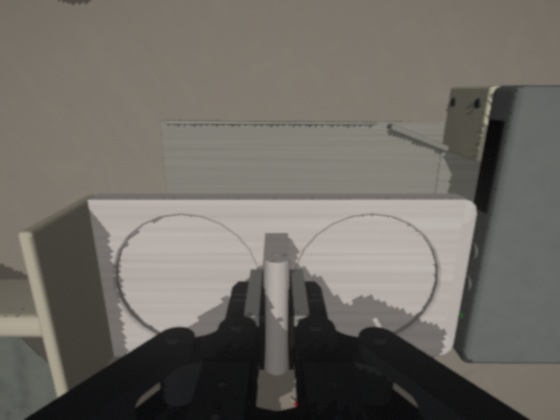

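The tray hangs level and parallel to the shelf: far shelf edge at row 124, warmer face at column ~465. Lowering it.

Call:
carry_out(steps=[{"dx":0.09,"dy":0,"dz":0.5,"rx":0,"ry":0,"rz":0,"claw":3},{"dx":0,"dy":0,"dz":0.8,"rx":0,"ry":0,"rz":0,"claw":3},{"dx":0,"dy":0,"dz":0.8,"rx":0,"ry":0,"rz":0,"claw":3},{"dx":0,"dy":0,"dz":0.8,"rx":0,"ry":0,"rz":0,"claw":3},{"dx":0,"dy":0,"dz":0.7,"rx":0,"ry":0,"rz":0,"claw":3},{"dx":0,"dy":0,"dz":0.4,"rx":0,"ry":0,"rz":0,"claw":3},{"dx":0,"dy":0,"dz":0.2,"rx":0,"ry":0,"rz":0,"claw":3},{"dx":0,"dy":0,"dz":0.1,"rx":0,"ry":0,"rz":0,"claw":3},{"dx":0,"dy":0,"dz":0.1,"rx":0,"ry":0,"rz":0,"claw":3},{"dx":0,"dy":0,"dz":0,"rx":0,"ry":0,"rz":0,"claw":3}])

```text
time_s: 12.6
tcp_pos: [0.5021, -0.2397, 0.0435]
tool_rot: [2.754, 1.511, 0.0]
contact_force: [0.0, 0.5, -3.6]
width: 0.0087
grip_force: 58.8
```

Call:
carry_out(steps=[{"dx":0,"dy":0,"dz":0.06,"rx":0,"ry":0,"rz":0,"claw":3},{"dx":0,"dy":0,"dz":0.04,"rx":0,"ry":0,"rz":0,"claw":3},{"dx":0,"dy":0,"dz":0.02,"rx":0,"ry":0,"rz":0,"claw":3},{"dx":0,"dy":0,"dz":0,"rx":0,"ry":0,"rz":0,"claw":3}])

```text
time_s: 13.0
tcp_pos: [0.5021, -0.2398, 0.0412]
tool_rot: [2.753, 1.511, 0.001]
contact_force: [-3.7, 2.2, 13.4]
width: 0.0086
grip_force: 61.3
```

Call:
carry_out(steps=[{"dx":0,"dy":0,"dz":0,"rx":0,"ry":0,"rz":0,"claw":30},{"dx":0,"dy":0,"dz":0,"rx":0,"ry":0,"rz":0,"claw":40},{"dx":0,"dy":0,"dz":0,"rx":0,"ry":0,"rz":0,"claw":40},{"dx":0,"dy":0,"dz":0,"rx":0,"ry":0,"rz":0,"claw":40},{"dx":0,"dy":0,"dz":-0.3,"rx":0,"ry":0,"rz":0,"claw":40},{"dx":0,"dy":0,"dz":-0.9,"rx":0,"ry":0,"rz":0,"claw":60},{"dx":0,"dy":0,"dz":-0.9,"rx":0,"ry":0,"rz":0,"claw":80},{"dx":0,"dy":0,"dz":-0.9,"rx":0,"ry":0,"rz":0,"claw":85},{"dx":0,"dy":0,"dz":-0.9,"rx":0,"ry":0,"rz":0,"claw":85},{"dx":0,"dy":0,"dz":-0.9,"rx":0,"ry":0,"rz":0,"claw":85},{"dx":0,"dy":0,"dz":-0.9,"rx":0,"ry":0,"rz":0,"claw":85},{"dx":0,"dy":0,"dz":-0.9,"rx":0,"ry":0,"rz":0,"claw":85},{"dx":0,"dy":0,"dz":0,"rx":0,"ry":0,"rz":0,"claw":85}])

```text
time_s: 14.3
tcp_pos: [0.503, -0.2403, 0.2085]
tool_rot: [2.751, 1.509, 0.004]
contact_force: [0.4, 0.5, -0.8]
width: 0.0849
grip_force: 0.0
```

```bash
python3 - <<'E'
from h import *
to([0.5405,0.08,0.2],57.5)
p=snapshot("wrist"); save(p,"w4.png"); marks(p,["shelf_middle","dish_warmer","tray_pull","front_seat","tray_rib","tray_face"])
p=snapshot("top"); marks(p,["front_seat","tray_pull","petri_dish"])
E
```

```text
t 14.3 tcp [ 0.503  -0.2403  0.2085] yaw -32.50 tilt [ 0.0041 -0.0025] F [ 0.4  0.5 -0.8] w 0.08492870499873022
turn rz -15.00 units, then dx 5.62 dy 11.61 dz 0.34
dish_warmer [ 0.6021 -0.3058  0.0016] conf 0.95 px [405. 188.]
tray_pull [ 0.4144 -0.1838  0.041 ] conf 0.71 px [147. 198.]
front_seat [ 0.4661 -0.219   0.0091] conf 0.82 px [228. 190.]
tray_rib [ 0.5054 -0.2415  0.0433] conf 0.59 px [279. 198.]
tray_face [ 0.4269 -0.1966  0.0234] conf 0.85 px [174. 197.]
tray_face [ 4.97e-01 -2.37e-01 -1.00e-04] conf 0.50 px [268. 186.]
front_seat [ 0.4688 -0.2172  0.0101] conf 0.73 px [358. 249.]
petri_dish [0.5427 0.0819 0.0016] conf 0.63 px [244. 219.]
petri_dish [ 0.481  -0.0245  0.0012] conf 0.58 px [284. 243.]
```

View pics/w4.png

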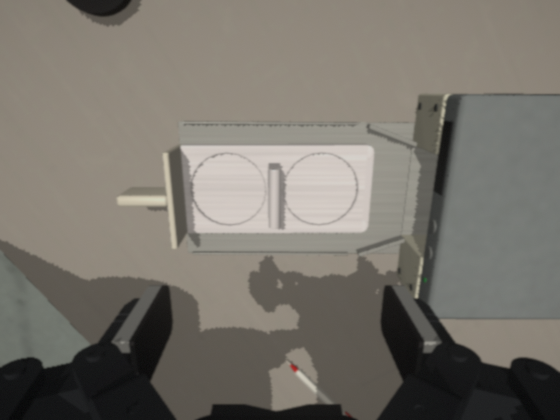

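Tray is on the shelf, nose to the bay, centred: seats at (229,189) and (321,188), shelf edges at rows 124 and 250. Now to the white dish, turning the jaws to the tray's y.

Call:
carry_out(steps=[{"dx":0,"dy":0,"dz":0,"rx":0,"ry":0,"rz":-1,"claw":85},{"dx":0,"dy":0,"dz":0,"rx":0,"ry":0,"rz":-1,"claw":85},{"dx":0,"dy":0,"dz":0,"rx":0,"ry":0,"rz":-1,"claw":85},{"dx":0,"dy":0,"dz":0,"rx":0,"ry":0,"rz":-1,"claw":85},{"dx":0,"dy":0,"dz":0,"rx":0,"ry":0,"rz":-1,"claw":85},{"dx":0,"dy":0,"dz":0,"rx":0,"ry":0,"rz":-1,"claw":85},{"dx":0,"dy":0,"dz":0,"rx":0,"ry":0,"rz":-1,"claw":85},{"dx":0,"dy":0,"dz":0,"rx":0,"ry":0,"rz":-1,"claw":85},{"dx":0,"dy":0,"dz":0,"rx":0,"ry":0,"rz":-1,"claw":85},{"dx":0,"dy":0,"dz":0,"rx":0,"ry":0,"rz":-1,"claw":85},{"dx":0,"dy":0,"dz":0,"rx":0,"ry":0,"rz":-1,"claw":85},{"dx":0,"dy":0,"dz":0,"rx":0,"ry":0,"rz":-1,"claw":85},{"dx":0,"dy":0,"dz":0,"rx":0,"ry":0,"rz":-1,"claw":85},{"dx":0,"dy":0,"dz":0,"rx":0,"ry":0,"rz":-1,"claw":85},{"dx":0,"dy":0,"dz":0,"rx":0,"ry":0,"rz":-1,"claw":85}])

```text
time_s: 16.35
tcp_pos: [0.5019, -0.2396, 0.2052]
tool_rot: [-0.872, -3.018, -0.0]
contact_force: [0.0, 0.4, -0.0]
width: 0.0846
grip_force: 0.0
```

Call:
carry_out(steps=[{"dx":0.4,"dy":0.83,"dz":0,"rx":0,"ry":0,"rz":0,"claw":85},{"dx":0.4,"dy":0.83,"dz":0,"rx":0,"ry":0,"rz":0,"claw":85},{"dx":0.4,"dy":0.83,"dz":0,"rx":0,"ry":0,"rz":0,"claw":85},{"dx":0.4,"dy":0.83,"dz":0,"rx":0,"ry":0,"rz":0,"claw":85},{"dx":0.4,"dy":0.83,"dz":0,"rx":0,"ry":0,"rz":0,"claw":85},{"dx":0.4,"dy":0.83,"dz":0,"rx":0,"ry":0,"rz":0,"claw":85},{"dx":0.4,"dy":0.83,"dz":0,"rx":0,"ry":0,"rz":0,"claw":85},{"dx":0.4,"dy":0.83,"dz":0,"rx":0,"ry":0,"rz":0,"claw":85},{"dx":0.4,"dy":0.83,"dz":0,"rx":0,"ry":0,"rz":0,"claw":85},{"dx":0.4,"dy":0.83,"dz":0,"rx":0,"ry":0,"rz":0,"claw":85},{"dx":0.4,"dy":0.83,"dz":0,"rx":0,"ry":0,"rz":0,"claw":85},{"dx":0.4,"dy":0.83,"dz":0,"rx":0,"ry":0,"rz":0,"claw":85},{"dx":0.4,"dy":0.83,"dz":0,"rx":0,"ry":0,"rz":0,"claw":85},{"dx":0.42,"dy":0.82,"dz":0,"rx":0,"ry":0,"rz":0,"claw":85},{"dx":0,"dy":0,"dz":0,"rx":0,"ry":0,"rz":0,"claw":85},{"dx":0,"dy":0,"dz":0,"rx":0,"ry":0,"rz":0,"claw":85}])

```text
time_s: 17.95
tcp_pos: [0.5393, 0.0808, 0.2052]
tool_rot: [-0.877, -3.016, 0.0]
contact_force: [-0.1, -0.3, 0.4]
width: 0.0852
grip_force: 0.0
```

```bash
python3 - <<'E'
from h import *
p=snapshot("wrist"); save(p,"w5.png"); marks(p,["petri_dish"])
for d in finder.masks_of("petri_dish",p)[:2]:
    m=d["region"].astype(np.uint8); c=max(cv2.findContours(m,0,2)[0],key=cv2.contourArea); e=cv2.fitEllipse(c)
    g=p["color"][m>0].mean(0)
    print(d["confidence"],e,g)
    P=np.array([ray(p,q[0],.012) for q in c]); ce,r=cv2.minEnclosingCircle(P[:,:2].astype(np.float32)); print("circle",ce,r)
p4=p
to([ce[0],ce[1],0.028],57.5)
E
```

```text
petri_dish [0.5401 0.0777 0.0007] conf 0.86 px [273. 189.]
petri_dish [ 0.4783 -0.0245  0.0045] conf 0.75 px [141. 193.]
0.87 ((138.6220703125, 194.74147033691406), (67.86705017089844, 72.90814971923828), 110.30264282226562) [37.55069182 35.39245283 33.38591195]
circle (0.47973254323005676, -0.024242587387561798) 0.03337206318974495
0.78 ((273.4025573730469, 192.79261779785156), (69.17729949951172, 69.63888549804688), 166.92929077148438) [197.95981453 194.18959299 174.77305513]
circle (0.5405736565589905, 0.0763939842581749) 0.03256630897521973
t 18.1 tcp [0.5393 0.0799 0.2052] yaw 57.46 tilt [-0.0002 -0.0001] F [0.3 0.8 0.5] w 0.08467666072023003
turn rz -0.01 units, then dx -0.12 dy -0.09 dz 7.09
```

View pics/w5.png

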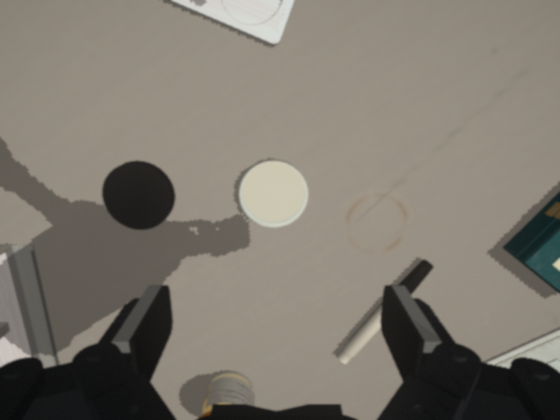

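White dish at px (273,193), black one at (139,195); fingers clear both.

Call:
carry_out(steps=[{"dx":-0.1,"dy":-0.05,"dz":0.8,"rx":0,"ry":0,"rz":0,"claw":85},{"dx":0,"dy":0,"dz":1,"rx":0,"ry":0,"rz":0,"claw":85},{"dx":0,"dy":0,"dz":1,"rx":0,"ry":0,"rz":0,"claw":85},{"dx":0,"dy":0,"dz":1,"rx":0,"ry":0,"rz":0,"claw":85},{"dx":0,"dy":0,"dz":1,"rx":0,"ry":0,"rz":0,"claw":85},{"dx":0,"dy":0,"dz":1,"rx":0,"ry":0,"rz":0,"claw":85},{"dx":0,"dy":0,"dz":0.8,"rx":0,"ry":0,"rz":0,"claw":85},{"dx":0,"dy":0,"dz":0.4,"rx":0,"ry":0,"rz":0,"claw":85},{"dx":0,"dy":0,"dz":0.08,"rx":0,"ry":0,"rz":0,"claw":85},{"dx":0,"dy":0,"dz":0,"rx":0,"ry":0,"rz":0,"claw":72},{"dx":0,"dy":0,"dz":0,"rx":0,"ry":0,"rz":0,"claw":66},{"dx":0,"dy":0,"dz":0,"rx":0,"ry":0,"rz":0,"claw":63},{"dx":0,"dy":0,"dz":0,"rx":0,"ry":0,"rz":0,"claw":59},{"dx":0,"dy":0,"dz":0,"rx":0,"ry":0,"rz":0,"claw":56},{"dx":0,"dy":0,"dz":0,"rx":0,"ry":0,"rz":0,"claw":55},{"dx":0,"dy":0,"dz":0,"rx":0,"ry":0,"rz":0,"claw":55}])

```text
time_s: 19.7
tcp_pos: [0.5413, 0.0783, 0.0299]
tool_rot: [0.878, 3.014, 0.001]
contact_force: [-4.9, -0.2, 24.0]
width: 0.0571
grip_force: 58.5
```

Call:
carry_out(steps=[{"dx":0,"dy":0,"dz":0,"rx":0,"ry":0,"rz":0,"claw":58},{"dx":0,"dy":0,"dz":0,"rx":0,"ry":0,"rz":0,"claw":62},{"dx":0,"dy":0,"dz":0,"rx":0,"ry":0,"rz":0,"claw":66},{"dx":0,"dy":0,"dz":0,"rx":0,"ry":0,"rz":0,"claw":66}])

```text
time_s: 20.1
tcp_pos: [0.5409, 0.0783, 0.0284]
tool_rot: [0.879, 3.016, 0.0]
contact_force: [-0.4, -0.3, -0.1]
width: 0.0657
grip_force: 0.0
```

```bash
python3 - <<'E'
from h import *
s=manip.observe();print(np.round(s["contact_force"],1),s["width"],s["tcp_pos"],manip.finger_overhang)
p=snapshot("wrist"); save(p,"w6.png"); marks(p,["petri_dish"])
E
```

```text
[-0.4 -0.3 -0.1] 0.06567359522066692 [0.54087473 0.07828149 0.02840645] 0.022
petri_dish [ 0.4769 -0.0235  0.0017] conf 0.98 px [  9. 285.]
petri_dish [0.5405 0.0788 0.001 ] conf 0.58 px [276. 281.]
```

View pics/w6.png

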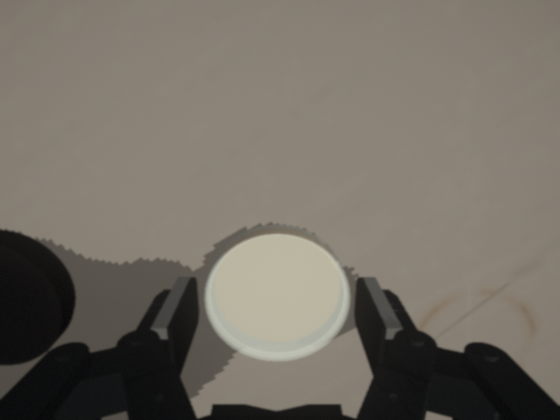

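The dish sits upright and centred between the fingers at (277,295), with fingertip corners at about (196,280) and (358,280). I'll use those to get the true tip height.

```bash
python3 - <<'E'
from h import *
p=snapshot("wrist"); f=p["mtx"][0,0]; s=manip.observe(); M=Ro.from_rotvec(s["tool_rot"]).as_matrix()
def tip(l,r,w,p):
    for u in (l,r):
        c=np.linalg.inv(p["mtx"])@np.array([u[0],u[1],1])*(p["mtx"][0,0]*w/(r[0]-l[0])); print("tool frame",np.round(M.T@(w_(p,c)-s["tcp_pos"]),4))
w_=w
print(f); tip((196,280),(358,280),s["width"],p)
tip((171,290),(384,290),.085,p)
g=cv2.cvtColor(p["color"],cv2.COLOR_RGB2GRAY)
for r in (285,295,305): print(r,g[r,180:206],g[r,348:375])
E
```

```text
368.5695755815417
tool frame [ 0.0092 -0.0324  0.0128]
tool frame [0.0091 0.0336 0.0128]
tool frame [ 0.0069 -0.0417  0.0087]
tool frame [0.0069 0.0433 0.0087]
285 [ 72  71  72  71  70  65  53  39  32  33  32  32  32  32  33  37  49  68
  82  88  88  89  88  90  95 111] [136 115  97  91  90  88  85  76  56  41  37  36  36  36  35  37  39  45
  61  73  79  82  81  82  81  82  81]
295 [ 66  58  44  34  30  29  31  29  30  30  31  30  30  32  32  33  37  52
  70  82  87  87  89  96 115 139] [160 144 123 102  91  87  79  62  46  38  35  36  34  34  35  35  34  33
  32  34  35  37  46  61  73  79  80]
305 [ 26  28  27  27  25  27  28  27  28  29  29  29  30  31  31  31  32  38
  58  75  85  87  88  92 105 128] [151 132 109  94  88  81  67  47  38  35  34  34  34  33  32  33  32  33
  32  32  30  31  31  32  32  33  38]
```

Tips reach only ~13 mm ahead of the TCP at this opening, so the grip was on the lid's top edge. Going 6 mm lower.

Call:
carry_out(steps=[{"dx":0,"dy":0,"dz":0.14,"rx":0,"ry":0,"rz":0,"claw":68},{"dx":0,"dy":0,"dz":0.1,"rx":0,"ry":0,"rz":0,"claw":68},{"dx":0,"dy":0,"dz":0,"rx":0,"ry":0,"rz":0,"claw":68},{"dx":0,"dy":0,"dz":0,"rx":0,"ry":0,"rz":0,"claw":64},{"dx":0,"dy":0,"dz":0,"rx":0,"ry":0,"rz":0,"claw":60},{"dx":0,"dy":0,"dz":0,"rx":0,"ry":0,"rz":0,"claw":57},{"dx":0,"dy":0,"dz":0,"rx":0,"ry":0,"rz":0,"claw":55},{"dx":0,"dy":0,"dz":0,"rx":0,"ry":0,"rz":0,"claw":55}])

```text
time_s: 21.05
tcp_pos: [0.5408, 0.0782, 0.0229]
tool_rot: [0.879, 3.016, 0.0]
contact_force: [-2.9, -1.1, 13.3]
width: 0.0584
grip_force: 61.4
```

Call:
carry_out(steps=[{"dx":0,"dy":0,"dz":-0.2,"rx":0,"ry":0,"rz":0,"claw":55},{"dx":0,"dy":0,"dz":-0.5,"rx":0,"ry":0,"rz":0,"claw":55},{"dx":0,"dy":0,"dz":-0.8,"rx":0,"ry":0,"rz":0,"claw":55},{"dx":0,"dy":0,"dz":-0.9,"rx":0,"ry":0,"rz":0,"claw":55},{"dx":0,"dy":0,"dz":-0.9,"rx":0,"ry":0,"rz":0,"claw":55},{"dx":0,"dy":0,"dz":-0.8,"rx":0,"ry":0,"rz":0,"claw":55},{"dx":0,"dy":0,"dz":-0.5,"rx":0,"ry":0,"rz":0,"claw":55},{"dx":0,"dy":0,"dz":-0.4,"rx":0,"ry":0,"rz":0,"claw":55}])

```text
time_s: 21.85
tcp_pos: [0.5409, 0.0782, 0.1486]
tool_rot: [0.879, 3.015, 0.0]
contact_force: [-0.3, -0.8, -0.0]
width: 0.0585
grip_force: 64.2
```

Call:
carry_out(steps=[{"dx":-0.1,"dy":-0.3,"dz":0,"rx":0,"ry":0,"rz":0,"claw":55},{"dx":-0.2,"dy":-0.6,"dz":0,"rx":0,"ry":0,"rz":0,"claw":55},{"dx":-0.28,"dy":-0.84,"dz":0,"rx":0,"ry":0,"rz":0,"claw":55},{"dx":-0.28,"dy":-0.84,"dz":0,"rx":0,"ry":0,"rz":0,"claw":55},{"dx":-0.28,"dy":-0.84,"dz":0,"rx":0,"ry":0,"rz":0,"claw":55},{"dx":-0.28,"dy":-0.84,"dz":0,"rx":0,"ry":0,"rz":0,"claw":55},{"dx":-0.28,"dy":-0.84,"dz":0,"rx":0,"ry":0,"rz":0,"claw":55},{"dx":-0.28,"dy":-0.84,"dz":0,"rx":0,"ry":0,"rz":0,"claw":55},{"dx":-0.28,"dy":-0.84,"dz":0,"rx":0,"ry":0,"rz":0,"claw":55},{"dx":-0.28,"dy":-0.84,"dz":0,"rx":0,"ry":0,"rz":0,"claw":55},{"dx":-0.28,"dy":-0.84,"dz":0,"rx":0,"ry":0,"rz":0,"claw":55},{"dx":-0.28,"dy":-0.84,"dz":0,"rx":0,"ry":0,"rz":0,"claw":55},{"dx":-0.28,"dy":-0.84,"dz":0,"rx":0,"ry":0,"rz":0,"claw":55},{"dx":-0.28,"dy":-0.8,"dz":0,"rx":0,"ry":0,"rz":0,"claw":55},{"dx":-0.25,"dy":-0.4,"dz":0,"rx":0,"ry":0,"rz":0,"claw":55},{"dx":-0.1,"dy":-0.1,"dz":0,"rx":0,"ry":0,"rz":0,"claw":55},{"dx":0,"dy":0,"dz":0,"rx":0,"ry":0,"rz":0,"claw":55}])

```text
time_s: 23.55
tcp_pos: [0.4716, -0.217, 0.1469]
tool_rot: [-0.88, -3.015, -0.0]
contact_force: [0.2, 0.8, -0.0]
width: 0.0587
grip_force: 64.2
```

```bash
python3 - <<'E'
from h import *
to([0.4675,-0.2178,0.031],57.5)
p=snapshot("wrist"); save(p,"w7.png"); marks(p,["petri_dish","front_seat","tray_rib","tray_face","dish_tray"])
for d in finder.masks_of("petri_dish",p)[:1]:
    m=d["region"].astype(np.uint8); c=max(cv2.findContours(m,0,2)[0],key=cv2.contourArea); print(d["confidence"],cv2.fitEllipse(c))
    z=manip.observe()["tcp_pos"][2]-.0229+.013
    P=np.array([ray(p,q[0],z) for q in c]); print("dish held",cv2.minEnclosingCircle(P[:,:2].astype(np.float32)))
p=snapshot("top"); marks(p,["front_seat","dish_tray","tray_rib","tray_pull","petri_dish"])
p=snapshot("side"); marks(p,["front_seat","tray_rib","petri_dish"])
E
```

```text
t 23.55 tcp [ 0.4716 -0.217   0.1469] yaw 57.46 tilt [-0.0004  0.0003] F [ 0.2  0.8 -0. ] w 0.05870539884688615
turn rz -0.01 units, then dx 0.12 dy -0.11 dz 4.64
petri_dish [ 0.4803 -0.0223  0.003 ] conf 0.94 px [528.  67.]
front_seat [ 0.4654 -0.2211  0.0104] conf 0.84 px [266. 206.]
tray_face [ 0.428  -0.1997  0.0248] conf 0.83 px [262. 149.]
0.7 ((276.3816223144531, 300.0220642089844), (140.7794189453125, 147.89102172851562), 90.41231536865234)
dish held ((0.4717411696910858, -0.21696531772613525), 0.032869815826416016)
front_seat [ 0.4696 -0.2187  0.0118] conf 0.53 px [359. 249.]
tray_pull [ 0.4141 -0.1821  0.0349] conf 0.47 px [346. 270.]
petri_dish [ 0.4836 -0.0211  0.0044] conf 0.67 px [283. 242.]
front_seat [ 0.4671 -0.2145  0.0065] conf 0.77 px [273. 276.]
front_seat [0.3482 0.1114 0.0018] conf 0.75 px [211. 221.]
front_seat [ 0.6662 -0.352   0.04  ] conf 0.70 px [374. 286.]
tray_rib [ 0.4975 -0.2413  0.0461] conf 0.84 px [288. 267.]
tray_rib [0.3759 0.1289 0.0262] conf 0.78 px [219. 211.]
petri_dish [ 0.4736 -0.2192  0.1213] conf 0.78 px [276. 236.]
petri_dish [ 0.4838 -0.0254  0.0055] conf 0.52 px [263. 237.]
petri_dish [ 0.7062 -0.0885  0.0026] conf 0.52 px [344. 239.]
```

View pics/w7.png

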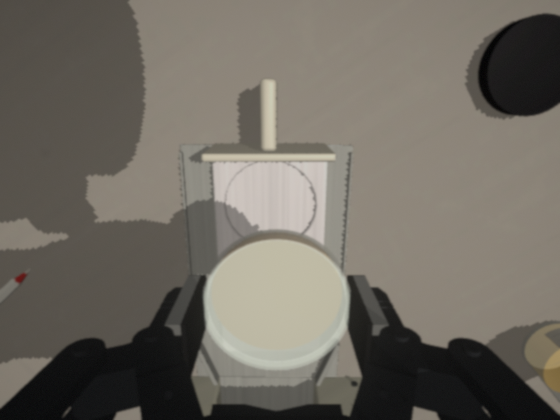

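The dish is held centred on the tool axis. The tray's front seat shows as a circle at about (270.5,205), the front plate's top edge runs (203–335,156), and the pull is at (268,115).

```bash
python3 - <<'E'
from h import *
p=snapshot("wrist")
for u,z in [((225,205),.012),((316,205),.012),((270,161),.012),((270.5,205),.012),((203,155),.05),((335,155),.05),((269,155),.05),((268,82),.046)]: print(u,z,np.round(ray(p,u,z),4))
g=cv2.cvtColor(p["color"],cv2.COLOR_RGB2GRAY)
print(g[195,215:236],g[195,305:328]); print(g[155:172,270])
# fit tray circle pixel via thin dark line
e=cv2.morphologyEx(g,cv2.MORPH_BLACKHAT,np.ones((7,7),np.uint8)); pts=[]
for a in np.radians(np.arange(180,361,3)):
    best=max(((int(e[int(round(205+r*.97*np.sin(a))),int(round(270.5+r*np.cos(a)))]),r) for r in np.arange(39,53,.5)))
    if best[0]>12: pts.append((270.5+best[1]*np.cos(a),205+best[1]*.97*np.sin(a)))
P=np.array([ray(p,q,.012)[:2] for q in pts]); 
from scipy.optimize import least_squares
s=least_squares(lambda v:np.hypot(*(P-v[:2]).T)-v[2],[.4675,-.2178,.033],loss="soft_l1",f_scale=.001); print(len(pts),s.x)
c=s.x; s2=least_squares(lambda v:np.hypot(*(P-v[:2]).T)-.033,[.4675,-.2178],loss="soft_l1",f_scale=.001); print(s2.x)
to([s2.x[0],s2.x[1],.031],57.5)
E
```

```text
(225, 205) 0.012 [ 0.4487 -0.2459  0.012 ]
(316, 205) 0.012 [ 0.4843 -0.1901  0.012 ]
(270, 161) 0.012 [ 0.4393 -0.2009  0.012 ]
(270.5, 205) 0.012 [ 0.4665 -0.218   0.012 ]
(203, 155) 0.05 [ 0.4095 -0.2283  0.05  ]
(335, 155) 0.05 [ 0.4516 -0.1622  0.05  ]
(269, 155) 0.05 [ 0.4305 -0.1953  0.05  ]
(268, 82) 0.046 [ 0.3959 -0.1736  0.046 ]
[180 190 192 192 192 193 195 195 189 180 175 181 191 195 197 197 198 199
 198 196 195] [195 197 199 199 198 197 195 188 169 150 160 182 193 195 196 196 197 198
 197 192 175 157 150]
[190 196 193 187 178 163 160 178 189 191 191 191 191 191 191 190 191]
60 [ 0.46580987 -0.21855809  0.03313283]
[ 0.46565861 -0.21845766]
t 24.45 tcp [ 0.4717 -0.2168  0.1473] yaw 57.50 tilt [-0.0001  0.    ] F [-1.  -0.6 -0.5] w 0.05787472576973081
turn rz 0.00 units, then dx 0.17 dy -0.18 dz 4.65
```

Call:
carry_out(steps=[{"dx":0.15,"dy":-0.16,"dz":0.4,"rx":0,"ry":0,"rz":0,"claw":55},{"dx":0,"dy":0,"dz":0.8,"rx":0,"ry":0,"rz":0,"claw":55},{"dx":0,"dy":0,"dz":0.9,"rx":0,"ry":0,"rz":0,"claw":55},{"dx":0,"dy":0,"dz":0.9,"rx":0,"ry":0,"rz":0,"claw":55},{"dx":0,"dy":0,"dz":0.8,"rx":0,"ry":0,"rz":0,"claw":55},{"dx":0,"dy":0,"dz":0.4,"rx":0,"ry":0,"rz":0,"claw":55},{"dx":0,"dy":0,"dz":0.15,"rx":0,"ry":0,"rz":0,"claw":55},{"dx":0,"dy":0,"dz":0,"rx":0,"ry":0,"rz":0,"claw":55},{"dx":0,"dy":0,"dz":0,"rx":0,"ry":0,"rz":0,"claw":55}])

```text
time_s: 25.35
tcp_pos: [0.4668, -0.2184, 0.0392]
tool_rot: [0.879, 3.015, -0.0]
contact_force: [-0.6, 0.3, -0.3]
width: 0.0582
grip_force: 64.2
```

```bash
python3 - <<'E'
from h import *
to([.4664,-.2182,.031],57.5)
E
```

```text
t 25.35 tcp [ 0.4668 -0.2184  0.0392] yaw 57.51 tilt [ 0.0009 -0.0006] F [-0.6  0.3 -0.3] w 0.058160759929777914
turn rz 0.00 units, then dx 0.02 dy -0.00 dz 0.33
```

Call:
carry_out(steps=[{"dx":0,"dy":0,"dz":0.12,"rx":0,"ry":0,"rz":0,"claw":55},{"dx":0,"dy":0,"dz":0.1,"rx":0,"ry":0,"rz":0,"claw":55},{"dx":0,"dy":0,"dz":0.06,"rx":0,"ry":0,"rz":0,"claw":55},{"dx":0,"dy":0,"dz":0,"rx":0,"ry":0,"rz":0,"claw":55}])

```text
time_s: 25.75
tcp_pos: [0.4663, -0.2182, 0.0314]
tool_rot: [-0.879, -3.016, -0.0]
contact_force: [-0.1, -0.2, -1.0]
width: 0.0582
grip_force: 64.2
```

In the seat without touching the rim, so I'm releasing the dish and rising.

Call:
carry_out(steps=[{"dx":0,"dy":0,"dz":0.02,"rx":0,"ry":0,"rz":0,"claw":58},{"dx":0,"dy":0,"dz":0,"rx":0,"ry":0,"rz":0,"claw":61},{"dx":0,"dy":0,"dz":0,"rx":0,"ry":0,"rz":0,"claw":66},{"dx":0,"dy":0,"dz":0,"rx":0,"ry":0,"rz":0,"claw":74},{"dx":0,"dy":0,"dz":0,"rx":0,"ry":0,"rz":0,"claw":78},{"dx":0,"dy":0,"dz":-0.3,"rx":0,"ry":0,"rz":0,"claw":78},{"dx":0,"dy":0,"dz":-0.8,"rx":0,"ry":0,"rz":0,"claw":78},{"dx":0,"dy":0,"dz":-0.9,"rx":0,"ry":0,"rz":0,"claw":78},{"dx":0,"dy":0,"dz":-0.9,"rx":0,"ry":0,"rz":0,"claw":78},{"dx":0,"dy":0,"dz":-0.9,"rx":0,"ry":0,"rz":0,"claw":78},{"dx":0,"dy":0,"dz":-0.9,"rx":0,"ry":0,"rz":0,"claw":78},{"dx":0,"dy":0,"dz":-0.5,"rx":0,"ry":0,"rz":0,"claw":78},{"dx":0,"dy":0,"dz":0,"rx":0,"ry":0,"rz":0,"claw":78}])

```text
time_s: 27.05
tcp_pos: [0.4671, -0.2186, 0.163]
tool_rot: [0.878, 3.013, -0.001]
contact_force: [-0.3, 0.5, 0.1]
width: 0.0778
grip_force: 0.0
```

```bash
python3 - <<'E'
from h import *
p=snapshot("wrist"); save(p,"w8.png"); marks(p,["petri_dish","front_seat","tray_face","tray_pull"])
for d in finder.masks_of("petri_dish",p)[:2]:
    m=d["region"].astype(np.uint8); c=max(cv2.findContours(m,0,2)[0],key=cv2.contourArea); print(d["confidence"],cv2.fitEllipse(c))
    P=np.array([ray(p,q[0],.02) for q in c]); print("dish",cv2.minEnclosingCircle(P[:,:2].astype(np.float32)))
for l in ["front_seat","tray_pull"]:
  for d in finder.masks_of(l,p)[:1]:
    m=d["region"].astype(np.uint8); c=max(cv2.findContours(m,0,2)[0],key=cv2.contourArea); print(l,d["confidence"],cv2.boundingRect(c))
    r0=cv2.boundingRect(c)[1]
    for r in range(r0+4,r0+80,12):
        x=np.flatnonzero(m[r]); print(r,x.min(),x.max())
to([.4107,-.1826,.05],57.5)
E
```

```text
petri_dish [ 0.4793 -0.0233 -0.0016] conf 0.69 px [512.  72.]
petri_dish [ 0.4674 -0.2172  0.0103] conf 0.62 px [277. 202.]
petri_dish [ 0.5051 -0.2417  0.0442] conf 0.35 px [277. 274.]
tray_face [ 0.4285 -0.1983  0.0258] conf 0.90 px [270. 149.]
tray_pull [ 0.4088 -0.1826  0.0412] conf 0.93 px [274. 113.]
0.67 ((521.826171875, 70.38196563720703), (87.42807006835938, 108.77672576904297), 52.915706634521484)
dish ((0.4765625596046448, -0.03078828938305378), 0.03278684243559837)
0.62 ((276.6074523925781, 205.02877807617188), (80.8245849609375, 81.93061828613281), 104.5369873046875)
dish ((0.4680364727973938, -0.21789012849330902), 0.032319098711013794)
front_seat 0.92 (212, 83, 127, 259)
87 268 282
99 266 282
111 267 282
123 268 282
135 269 281
147 221 331
159 212 337
tray_pull 0.65 (213, 83, 125, 258)
87 268 282
99 267 282
111 267 282
123 268 282
135 268 282
147 220 331
159 213 336
t 27.45 tcp [ 0.4662 -0.2181  0.1604] yaw 57.50 tilt [-0.001   0.0006] F [ 0.2 -0.5  0.1] w 0.07822597553838576
turn rz 0.00 units, then dx 2.63 dy 0.00 dz 4.42
```

The dish is seated at (0.4675,-0.2175). The pull is centred at column 275, in line with the tool. Going to the pull.

Call:
carry_out(steps=[{"dx":0.66,"dy":0,"dz":0,"rx":0,"ry":0,"rz":0,"claw":50},{"dx":0.66,"dy":0,"dz":0,"rx":0,"ry":0,"rz":0,"claw":36},{"dx":0.66,"dy":0,"dz":0,"rx":0,"ry":0,"rz":0,"claw":36},{"dx":0.64,"dy":0,"dz":0,"rx":0,"ry":0,"rz":0,"claw":36},{"dx":0,"dy":0,"dz":0.8,"rx":0,"ry":0,"rz":0,"claw":36},{"dx":0,"dy":0,"dz":0.9,"rx":0,"ry":0,"rz":0,"claw":36},{"dx":0,"dy":0,"dz":0.9,"rx":0,"ry":0,"rz":0,"claw":36},{"dx":0,"dy":0,"dz":0.9,"rx":0,"ry":0,"rz":0,"claw":36},{"dx":0,"dy":0,"dz":0.8,"rx":0,"ry":0,"rz":0,"claw":36},{"dx":0,"dy":0,"dz":0.3,"rx":0,"ry":0,"rz":0,"claw":36},{"dx":0,"dy":0,"dz":0,"rx":0,"ry":0,"rz":0,"claw":36},{"dx":0,"dy":0,"dz":0,"rx":0,"ry":0,"rz":0,"claw":36}])

```text
time_s: 28.65
tcp_pos: [0.4113, -0.1831, 0.0465]
tool_rot: [0.879, 3.016, -0.0]
contact_force: [0.7, 0.3, -0.3]
width: 0.0356
grip_force: 0.0
```

```bash
python3 - <<'E'
from h import *
to([.4108,-.1826,.045],57.5)
p=snapshot("wrist"); save(p,"w9.png"); marks(p,["tray_pull","tray_face"])
for d in finder.masks_of("tray_pull",p)[:1]:
    m=d["region"]; ys=np.flatnonzero(m.any(1)); print(ys.min(),ys.max())
    for r in range(ys.min()+2,ys.max(),20): x=np.flatnonzero(m[r]); print(r,x.min() if len(x) else 0,x.max() if len(x) else 0)
E
```

```text
t 28.65 tcp [ 0.4113 -0.1831  0.0465] yaw 57.50 tilt [ 0.0002 -0.0001] F [ 0.7  0.3 -0.3] w 0.0355912937909367
turn rz 0.00 units, then dx 0.03 dy 0.01 dz 0.06
tray_pull [ 0.4114 -0.1809  0.0393] conf 0.97 px [280. 305.]
tray_pull [ 0.4655 -0.2198  0.0089] conf 0.74 px [272. 382.]
tray_face [ 0.4234 -0.1978  0.0243] conf 0.72 px [263. 323.]
240 380
242 265 284
262 262 286
282 261 287
302 262 287
322 234 319
342 231 322
362 227 326
```

Call:
carry_out(steps=[{"dx":0,"dy":0,"dz":0,"rx":0,"ry":0,"rz":0,"claw":20},{"dx":0,"dy":0,"dz":0,"rx":0,"ry":0,"rz":0,"claw":12},{"dx":0,"dy":0,"dz":0,"rx":0,"ry":0,"rz":0,"claw":4},{"dx":0,"dy":0,"dz":0,"rx":0,"ry":0,"rz":0,"claw":4},{"dx":0,"dy":0,"dz":0,"rx":0,"ry":0,"rz":0,"claw":4}])

```text
time_s: 29.35
tcp_pos: [0.4112, -0.1831, 0.0464]
tool_rot: [0.879, 3.016, -0.0]
contact_force: [-1.5, 0.5, 10.1]
width: 0.009
grip_force: 58.8
```

Call:
carry_out(steps=[{"dx":0,"dy":0,"dz":-0.02,"rx":0,"ry":0,"rz":0,"claw":4},{"dx":-0.1,"dy":0,"dz":0,"rx":0,"ry":0,"rz":0,"claw":4},{"dx":-0.2,"dy":0,"dz":0,"rx":0,"ry":0,"rz":0,"claw":4},{"dx":-0.3,"dy":0,"dz":0,"rx":0,"ry":0,"rz":0,"claw":4},{"dx":-0.3,"dy":0,"dz":0,"rx":0,"ry":0,"rz":0,"claw":4}])

```text
time_s: 29.85
tcp_pos: [0.4296, -0.1947, 0.0465]
tool_rot: [-0.878, -3.014, -0.001]
contact_force: [-3.9, 2.7, 3.3]
width: 0.0088
grip_force: 59.3
```

```bash
cat >> h.py <<'E'
def st():
    s=manip.observe(); R2=np.array([[.843,-.537],[.537,.843]])
    q=R2@(s["tcp_pos"][:2]-np.array([.602,-.306])); print("t",s["time_s"],"pull in warmer x,y",np.round(q,4),"z",round(s["tcp_pos"][2],4),"F x,y,z",np.round(R2@s["contact_force"][:2],1),round(s["contact_force"][2],1),"yawT",np.round(s["wrist_torque"],2),"w",s["width"])
E
python3 -c "
from h import *
st()"
```

```text
t 29.85 pull in warmer x,y [-0.2051  0.0012] z 0.0465 F x,y,z [-4.7  0.1] 3.3 yawT [ 0.33  0.54 -0.07] w 0.008813852425833806
```

Call:
carry_out(steps=[{"dx":-0.4,"dy":0,"dz":0,"rx":0,"ry":0,"rz":0,"claw":4},{"dx":-0.4,"dy":0,"dz":0,"rx":0,"ry":0,"rz":0,"claw":4},{"dx":-0.4,"dy":0,"dz":0,"rx":0,"ry":0,"rz":0,"claw":4},{"dx":-0.4,"dy":0,"dz":0,"rx":0,"ry":0,"rz":0,"claw":4},{"dx":-0.4,"dy":0,"dz":0,"rx":0,"ry":0,"rz":0,"claw":4}])

```text
time_s: 30.35
tcp_pos: [0.468, -0.2195, 0.0463]
tool_rot: [-0.877, -3.006, -0.004]
contact_force: [-51.0, 22.4, 58.3]
width: 0.0084
grip_force: 68.4
```

```bash
python3 -c "
from h import *
st()"
```

```text
t 30.35 pull in warmer x,y [-0.1594  0.0009] z 0.0463 F x,y,z [-55.1  -8.5] 58.3 yawT [ 3.44  8.   -0.85] w 0.008411198569337287
```

Force has risen sharply, so I'm backing off to see what blocks the tray.

Call:
carry_out(steps=[{"dx":0.2,"dy":0,"dz":0,"rx":0,"ry":0,"rz":0,"claw":4},{"dx":0.15,"dy":0,"dz":0,"rx":0,"ry":0,"rz":0,"claw":4},{"dx":0,"dy":0,"dz":0,"rx":0,"ry":0,"rz":0,"claw":4}])

```text
time_s: 30.65
tcp_pos: [0.4647, -0.2173, 0.0465]
tool_rot: [-0.879, -3.016, 0.0]
contact_force: [-4.3, -2.7, 1.2]
width: 0.0087
grip_force: 59.6
```

```bash
python3 - <<'E'
from h import *
st()
p=snapshot("wrist"); save(p,"w10.png"); marks(p,["tray_pull","tray_face","petri_dish"])
for n in ["top","side"]:
    p=snapshot(n); print(n); marks(p,["tray_pull","tray_face","tray_rib","dish_tray","petri_dish"]); save(p,n+"10.png")
E
```

```text
t 30.65 pull in warmer x,y [-0.1634  0.001 ] z 0.0465 F x,y,z [-2.2 -4.6] 1.2 yawT [-0.6   0.67 -0.66] w 0.008748782810076261
tray_pull [ 0.4651 -0.2164  0.0391] conf 0.86 px [278. 307.]
tray_face [ 0.4793 -0.2316  0.0241] conf 0.69 px [266. 327.]
tray_face [ 0.4656 -0.215   0.0384] conf 0.28 px [282. 305.]
top
tray_rib [0.377  0.1313 0.0273] conf 0.86 px [223. 282.]
tray_rib [ 0.5523 -0.2733  0.0439] conf 0.56 px [382. 216.]
dish_tray [ 0.5519 -0.2693  0.0025] conf 0.97 px [377. 218.]
dish_tray [0.3739 0.1321 0.0056] conf 0.64 px [223. 284.]
side
tray_pull [0.3083 0.0825 0.0285] conf 0.80 px [198. 219.]
tray_pull [ 0.4621 -0.2189  0.0357] conf 0.66 px [271. 267.]
tray_face [0.3207 0.0939 0.0198] conf 0.90 px [202. 219.]
tray_face [ 0.4847 -0.2281  0.0276] conf 0.79 px [281. 271.]
tray_face [ 5.517e-01 -2.754e-01  1.000e-04] conf 0.74 px [314. 288.]
tray_rib [ 0.5524 -0.2743  0.0431] conf 0.97 px [315. 272.]
tray_rib [0.3757 0.13   0.0265] conf 0.60 px [219. 210.]
dish_tray [ 0.5531 -0.2737  0.0015] conf 0.84 px [314. 287.]
dish_tray [0.3775 0.1289 0.0005] conf 0.83 px [220. 218.]
dish_tray [ 0.5208 -0.2511  0.01  ] conf 0.70 px [298. 280.]
petri_dish [ 0.485  -0.0281  0.0042] conf 0.68 px [264. 237.]
petri_dish [ 0.522  -0.2552  0.0112] conf 0.57 px [299. 280.]
```

Call:
carry_out(steps=[{"dx":0,"dy":-0.03,"dz":0,"rx":0,"ry":0,"rz":0.06,"claw":4},{"dx":0,"dy":0,"dz":0,"rx":0,"ry":0,"rz":0,"claw":4}])

```text
time_s: 31.65
tcp_pos: [0.4643, -0.2178, 0.0465]
tool_rot: [-0.889, -3.013, -0.0]
contact_force: [-3.7, 0.4, 2.2]
width: 0.0089
grip_force: 59.1
```

```bash
python3 -c "
from h import *
st()"
```

```text
t 31.65 pull in warmer x,y [-0.1634  0.0004] z 0.0465 F x,y,z [-3.3 -1.7] 2.2 yawT [-0.11  0.53 -0.3 ] w 0.008934219215423653
```

Call:
carry_out(steps=[{"dx":-0.15,"dy":0,"dz":0,"rx":0,"ry":0,"rz":0,"claw":4},{"dx":-0.1,"dy":0,"dz":0,"rx":0,"ry":0,"rz":0,"claw":4},{"dx":0,"dy":0,"dz":0,"rx":0,"ry":0,"rz":0,"claw":4}])

```text
time_s: 31.95
tcp_pos: [0.4665, -0.2192, 0.0464]
tool_rot: [-0.886, -3.006, -0.003]
contact_force: [-20.5, 9.8, 23.6]
width: 0.0086
grip_force: 62.3
```

```bash
python3 -c "
from h import *
st()"
```

```text
t 31.95 pull in warmer x,y [-0.1609  0.0004] z 0.0464 F x,y,z [-22.6  -2.7] 23.6 yawT [ 1.25  3.   -0.47] w 0.008642694063167783
```

Lateral load is gone, but Fx and Fz rise together. That looks like the tray dragging because the pull is pressed down, so I'll back off, lift slightly and push again.

Call:
carry_out(steps=[{"dx":0.2,"dy":0,"dz":0,"rx":0,"ry":0,"rz":0,"claw":4},{"dx":0,"dy":0,"dz":-0.03,"rx":0,"ry":0,"rz":0,"claw":4},{"dx":0,"dy":0,"dz":-0.02,"rx":0,"ry":0,"rz":0,"claw":4}])

```text
time_s: 32.25
tcp_pos: [0.4652, -0.2183, 0.0476]
tool_rot: [-0.888, -3.012, -0.0]
contact_force: [-5.2, -0.4, -2.8]
width: 0.0083
grip_force: 58.5
```

```bash
python3 -c "
from h import *
st(); s=manip.observe(); print(np.round(s['joint_positions'],3), s['tool_rot'])"
```

```text
t 32.25 pull in warmer x,y [-0.1625  0.0004] z 0.0476 F x,y,z [-4.2 -3.1] -2.8 yawT [ 0.04  0.96 -0.33] w 0.008332104666088856
[-0.555  0.646  1.812 -0.     0.686 -1.552] [-8.87962524e-01 -3.01213493e+00 -4.83361939e-04]
```

Call:
carry_out(steps=[{"dx":-0.15,"dy":0,"dz":0,"rx":0,"ry":0,"rz":0,"claw":4},{"dx":-0.15,"dy":0,"dz":0,"rx":0,"ry":0,"rz":0,"claw":4},{"dx":0,"dy":0,"dz":0,"rx":0,"ry":0,"rz":0,"claw":4}])

```text
time_s: 32.55
tcp_pos: [0.4726, -0.2232, 0.0477]
tool_rot: [0.888, 3.012, -0.0]
contact_force: [0.4, -4.2, -3.6]
width: 0.0086
grip_force: 58.7
```

```bash
python3 -c "
from h import *
st(); s=manip.observe(); print(np.round(s['joint_positions'],3), s['tool_rot'])"
```

```text
t 32.55 pull in warmer x,y [-0.1536  0.0003] z 0.0477 F x,y,z [ 2.6 -3.3] -3.6 yawT [-0.47  0.29 -0.6 ] w 0.008619326069966217
[-0.555  0.652  1.791 -0.     0.698 -1.553] [ 8.88462502e-01  3.01238919e+00 -4.73250515e-04]
```

It was drag; the tray slides now. Continuing with a small lateral correction.

Call:
carry_out(steps=[{"dx":-0.15,"dy":-0.02,"dz":0,"rx":0,"ry":0,"rz":0.05,"claw":4},{"dx":-0.25,"dy":0,"dz":0,"rx":0,"ry":0,"rz":0,"claw":4},{"dx":-0.3,"dy":0,"dz":0,"rx":0,"ry":0,"rz":0,"claw":4},{"dx":-0.3,"dy":0,"dz":0,"rx":0,"ry":0,"rz":0,"claw":4},{"dx":-0.2,"dy":0,"dz":0,"rx":0,"ry":0,"rz":0,"claw":4}])

```text
time_s: 33.05
tcp_pos: [0.4974, -0.2399, 0.0477]
tool_rot: [0.896, 3.011, -0.0]
contact_force: [-3.9, -0.6, -2.7]
width: 0.0085
grip_force: 58.6
```

```bash
python3 -c "
from h import *
st()"
```

```text
t 33.05 pull in warmer x,y [-0.1237 -0.0005] z 0.0477 F x,y,z [-3.  -2.6] -2.7 yawT [-0.03  0.94 -0.34] w 0.00853181349489052
```

Call:
carry_out(steps=[{"dx":-0.3,"dy":-0.01,"dz":0,"rx":0,"ry":0,"rz":0.02,"claw":4},{"dx":-0.3,"dy":0,"dz":0,"rx":0,"ry":0,"rz":0,"claw":4},{"dx":-0.3,"dy":0,"dz":0,"rx":0,"ry":0,"rz":0,"claw":4},{"dx":-0.3,"dy":0,"dz":0,"rx":0,"ry":0,"rz":0,"claw":4},{"dx":-0.3,"dy":0,"dz":0,"rx":0,"ry":0,"rz":0,"claw":4},{"dx":-0.3,"dy":0,"dz":0,"rx":0,"ry":0,"rz":0,"claw":4}])

```text
time_s: 33.65
tcp_pos: [0.5347, -0.2647, 0.0478]
tool_rot: [-0.899, -3.01, 0.0]
contact_force: [-9.4, -0.3, -1.7]
width: 0.0088
grip_force: 58.7
```

```bash
python3 -c "
from h import *
st()"
```

```text
t 33.65 pull in warmer x,y [-0.0789 -0.0013] z 0.0478 F x,y,z [-7.7 -5.3] -1.7 yawT [ 0.15  1.94 -0.17] w 0.00878993371789391
```

Call:
carry_out(steps=[{"dx":-0.2,"dy":-0.04,"dz":0,"rx":0,"ry":0,"rz":0,"claw":4},{"dx":-0.3,"dy":0,"dz":0,"rx":0,"ry":0,"rz":0,"claw":4},{"dx":-0.3,"dy":0,"dz":0,"rx":0,"ry":0,"rz":0,"claw":4},{"dx":-0.3,"dy":0,"dz":0,"rx":0,"ry":0,"rz":0,"claw":4},{"dx":-0.1,"dy":0,"dz":0,"rx":0,"ry":0,"rz":0,"claw":4}])

```text
time_s: 34.15
tcp_pos: [0.5595, -0.2821, 0.0477]
tool_rot: [0.899, 3.01, -0.0]
contact_force: [-4.0, 1.9, -3.2]
width: 0.0087
grip_force: 58.7
```

```bash
python3 -c "
from h import *
st()"
```

```text
t 34.15 pull in warmer x,y [-0.0487 -0.0027] z 0.0477 F x,y,z [-4.4 -0.5] -3.2 yawT [0.47 1.03 0.19] w 0.008676913725823467
```

Call:
carry_out(steps=[{"dx":-0.2,"dy":0,"dz":0,"rx":0,"ry":0,"rz":0,"claw":4},{"dx":-0.2,"dy":0,"dz":0,"rx":0,"ry":0,"rz":0,"claw":4},{"dx":-0.2,"dy":0,"dz":0,"rx":0,"ry":0,"rz":0,"claw":4},{"dx":-0.2,"dy":0,"dz":0,"rx":0,"ry":0,"rz":0,"claw":4}])

```text
time_s: 34.55
tcp_pos: [0.5748, -0.2921, 0.0474]
tool_rot: [-0.899, -3.008, -0.001]
contact_force: [-7.7, 4.0, -4.5]
width: 0.0091
grip_force: 58.7
```

```bash
python3 -c "
from h import *
st()"
```

```text
t 34.55 pull in warmer x,y [-0.0304 -0.0029] z 0.0474 F x,y,z [-8.6 -0.8] -4.5 yawT [0.66 1.24 0.24] w 0.009084766463620612
```

In the catch zone now. Pushing on in small steps.

Call:
carry_out(steps=[{"dx":-0.1,"dy":0,"dz":0,"rx":0,"ry":0,"rz":0,"claw":4},{"dx":-0.1,"dy":0,"dz":0,"rx":0,"ry":0,"rz":0,"claw":4},{"dx":-0.1,"dy":0,"dz":0,"rx":0,"ry":0,"rz":0,"claw":4},{"dx":0,"dy":0,"dz":0,"rx":0,"ry":0,"rz":0,"claw":4}])

```text
time_s: 34.95
tcp_pos: [0.5821, -0.2969, 0.0477]
tool_rot: [0.899, 3.01, -0.0]
contact_force: [-1.0, 0.5, -5.3]
width: 0.0091
grip_force: 58.5
```

```bash
python3 -c "
from h import *
st()"
```

```text
t 34.95 pull in warmer x,y [-0.0217 -0.003 ] z 0.0477 F x,y,z [-1.1 -0.1] -5.3 yawT [0.19 0.48 0.21] w 0.009124061123754417
```

Call:
carry_out(steps=[{"dx":-0.06,"dy":0,"dz":0,"rx":0,"ry":0,"rz":0,"claw":4},{"dx":-0.06,"dy":0,"dz":0,"rx":0,"ry":0,"rz":0,"claw":4},{"dx":0,"dy":0,"dz":0,"rx":0,"ry":0,"rz":0,"claw":4}])

```text
time_s: 35.25
tcp_pos: [0.5832, -0.2976, 0.0474]
tool_rot: [-0.898, -3.007, -0.001]
contact_force: [-8.3, 4.8, -1.5]
width: 0.0088
grip_force: 59.2
```

```bash
python3 -c "
from h import *
st()"
```

```text
t 35.25 pull in warmer x,y [-0.0204 -0.0031] z 0.0474 F x,y,z [-9.6 -0.4] -1.5 yawT [0.8  1.54 0.23] w 0.008791135483654974
```

Call:
carry_out(steps=[{"dx":-0.06,"dy":0,"dz":0,"rx":0,"ry":0,"rz":0,"claw":4},{"dx":-0.04,"dy":0,"dz":-0.01,"rx":0,"ry":0,"rz":0,"claw":4},{"dx":0,"dy":0,"dz":0,"rx":0,"ry":0,"rz":0,"claw":4}])

```text
time_s: 35.55
tcp_pos: [0.5832, -0.2977, 0.0471]
tool_rot: [-0.897, -3.003, -0.003]
contact_force: [-19.8, 10.3, 2.5]
width: 0.009
grip_force: 59.6
```

```bash
python3 -c "
from h import *
st()
p=snapshot('side'); marks(p,['tray_face','tray_pull','dish_warmer'])
p=snapshot('top'); marks(p,['tray_face','tray_pull','dish_warmer'])"
```

```text
t 35.55 pull in warmer x,y [-0.0203 -0.0031] z 0.0471 F x,y,z [-22.3  -1.9] 2.5 yawT [1.57 2.95 0.16] w 0.008954322909601442
tray_face [0.3199 0.0964 0.0205] conf 0.87 px [201. 219.]
tray_face [ 0.6027 -0.3076  0.0307] conf 0.55 px [340. 282.]
tray_pull [0.3076 0.0813 0.0287] conf 0.82 px [197. 219.]
tray_pull [ 0.5788 -0.2961  0.0379] conf 0.40 px [329. 278.]
dish_warmer [ 0.5981 -0.3128  0.0012] conf 0.66 px [338. 294.]
dish_warmer [ 0.7044  0.1044 -0.0021] conf 0.24 px [320. 211.]
tray_face [0.326  0.0955 0.0159] conf 0.86 px [237. 303.]
```

Solid stop at 22 N with no movement, at the expected home position. Easing the load, then releasing and retreating.

Call:
carry_out(steps=[{"dx":0.08,"dy":0,"dz":0,"rx":0,"ry":0,"rz":0,"claw":4},{"dx":0.04,"dy":0,"dz":0,"rx":0,"ry":0,"rz":0,"claw":4},{"dx":0,"dy":0,"dz":0,"rx":0,"ry":0,"rz":0,"claw":4},{"dx":0,"dy":0,"dz":0,"rx":0,"ry":0,"rz":0,"claw":14},{"dx":0,"dy":0,"dz":0,"rx":0,"ry":0,"rz":0,"claw":30},{"dx":0,"dy":0,"dz":0,"rx":0,"ry":0,"rz":0,"claw":36},{"dx":0,"dy":0,"dz":0,"rx":0,"ry":0,"rz":0,"claw":36},{"dx":0,"dy":0,"dz":-0.3,"rx":0,"ry":0,"rz":0,"claw":36},{"dx":0,"dy":0,"dz":-0.8,"rx":0,"ry":0,"rz":0,"claw":36},{"dx":0,"dy":0,"dz":-0.9,"rx":0,"ry":0,"rz":0,"claw":36},{"dx":0,"dy":0,"dz":-0.9,"rx":0,"ry":0,"rz":0,"claw":36},{"dx":0,"dy":0,"dz":-0.9,"rx":0,"ry":0,"rz":0,"claw":36},{"dx":0.8,"dy":0,"dz":-0.9,"rx":0,"ry":0,"rz":0,"claw":36},{"dx":0.9,"dy":0,"dz":0,"rx":0,"ry":0,"rz":0,"claw":36},{"dx":0.9,"dy":0,"dz":0,"rx":0,"ry":0,"rz":0,"claw":36},{"dx":0.9,"dy":0,"dz":0,"rx":0,"ry":0,"rz":0,"claw":36},{"dx":0,"dy":0,"dz":0,"rx":0,"ry":0,"rz":0,"claw":36}])

```text
time_s: 37.65
tcp_pos: [0.5086, -0.2486, 0.1662]
tool_rot: [-0.899, -3.009, -0.001]
contact_force: [0.0, 0.6, -0.9]
width: 0.0361
grip_force: 0.0
```

```bash
python3 -c "
from h import *
st()
for n in ['top','side']:
    p=snapshot(n); print(n); marks(p,['tray_face','tray_pull','dish_warmer','specimen_cup','slide_box','marker_pen','petri_dish'])"
```

```text
t 37.65 pull in warmer x,y [-0.1095 -0.0018] z 0.1662 F x,y,z [-0.3  0.5] -0.9 yawT [0.01 0.02 0.02] w 0.03611781074694467
top
specimen_cup [ 0.7097 -0.0827  0.0012] conf 0.70 px [307. 159.]
specimen_cup [ 0.5188 -0.2485  0.0014] conf 0.51 px [369. 230.]
slide_box [ 0.7293  0.3001 -0.0026] conf 0.61 px [165. 149.]
marker_pen [0.7023 0.104  0.0019] conf 0.55 px [237. 160.]
petri_dish [ 0.4815 -0.0224  0.0016] conf 0.70 px [284. 243.]
petri_dish [ 0.5194 -0.2507  0.0024] conf 0.48 px [370. 230.]
side
tray_face [0.3207 0.0967 0.0195] conf 0.59 px [202. 219.]
tray_face [ 0.6041 -0.3082  0.0305] conf 0.48 px [341. 282.]
tray_pull [ 0.5812 -0.2956  0.0394] conf 0.64 px [329. 277.]
tray_pull [0.3084 0.081  0.0313] conf 0.61 px [198. 218.]
dish_warmer [ 5.973e-01 -3.123e-01  1.000e-04] conf 0.65 px [337. 294.]
dish_warmer [ 0.6654 -0.3501  0.0383] conf 0.43 px [374. 286.]
specimen_cup [ 7.103e-01 -8.540e-02 -6.000e-04] conf 0.89 px [345. 239.]
specimen_cup [ 5.167e-01 -2.542e-01  5.000e-04] conf 0.56 px [297. 284.]
slide_box [ 0.7319  0.2939 -0.0038] conf 0.50 px [310. 188.]
slide_box [ 0.7022  0.1016 -0.0034] conf 0.21 px [320. 212.]
marker_pen [ 7.043e-01  1.026e-01 -6.000e-04] conf 0.47 px [321. 211.]
petri_dish [ 0.4819 -0.0258  0.0021] conf 0.78 px [263. 238.]
```

```bash
python3 -c "
from h import *
print(manip.finish_job())"
```

```text
the job is handed in; nothing more can be done
None
```

I handed the job in at about 38 s. The tray is against the back stop with its front plate at the warmer's face, and the bystanders haven't moved. The dish measured as seated before the push; I couldn't see it once inside the bay, and the hand-in returned no verdict.

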